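# Close the snack canisters and clamp them in the carrying tray

### The job

The meeting in the study is over: get the snack canisters ready to be carried back to the kitchen. Free the clamp knob of the tray's sliding end stop and open the stop, press a lid fully home and level on every canister (any lid fits any canister; a spare lid may stay on the desk), and stand all the canisters upright in one row in the tray. Then slide the stop up snug, so that the row has no slack between the fixed end and the stop, tighten the knob fully, and leave the mug, books and vase where they are.

Things in the scene. Friction and masses are not known exactly. Their poses are not given: they have to be found in the camera images.
- tray: Narrow walnut carrying tray, fixed to the desk, 396 mm long (y) by 88 mm (x), plus a brass bow handle 25 mm out at each end. Origin at the centre of its underside, z up. Floor top 12 mm above the desk, flush T-track along it; channel 72 mm wide between side rails 34 mm high (above the desk). Fixed end (at -y) 60 mm high; other end (+y) 34 mm high.
- tray_end (a point): Point on the tray floor, mid-width, at the inner face of the fixed end (186 mm towards -y from the tray's origin, 12 mm above the desk); axes as the tray's. Canisters go between this face and the stop, in a row along +y.
- stop_face (a point): Foot of the sliding stop's face that looks at the fixed end (towards -y), mid-width, 12 mm above the desk; axes as the tray's. The stop is a wooden board 66 mm wide, 8 mm thick, its top 62 mm above the desk, on an aluminium foot reaching 88 mm from this face towards +y (foot top 22 mm above the desk).
- stop (a joint): Gap between the fixed end's face and the stop's face, m: 0 touching, 0.280 fully open (stop towards +y). When the knob is loose the stop slides with about 2 N, for instance by holding the knob; when tight it holds against some 30 N.
- knob_grip (a point): Grip point of the clamp knob, on its upright axis, 56 mm from the stop's face towards +y, 56 mm above the desk. The black wing is a bar 60 mm long, 14 mm thick, from 46 to 66 mm above the desk, along this point's own x axis, which turns with the knob. Fingertips 40 mm above the desk clear rails and foot.
- knob (a joint): Angle of the clamp knob, rad: 0 tight (end stop), growing anticlockwise seen from above to 1.3, fully loose. The clamp lets go above about 0.9; below 0.2 it is tight. At 0 the bar points 0.65 rad clockwise of the tray's x axis. It stays where left; turning takes up to about 0.3 N m.
- can1: Open white ceramic snack canister, 62 mm in diameter, 70 mm high, mouth 54 mm, about 0.25 kg, some nuts in the bottom. Origin at the centre of its underside, z up. Three or four canisters are there; None if absent.
- can2: Open white ceramic snack canister, 62 mm in diameter, 70 mm high, mouth 54 mm, about 0.25 kg, some nuts in the bottom. Origin at the centre of its underside, z up. Three or four canisters are there; None if absent.
- can3: Open white ceramic snack canister, 62 mm in diameter, 70 mm high, mouth 54 mm, about 0.25 kg, some nuts in the bottom. Origin at the centre of its underside, z up. Three or four canisters are there; None if absent.
- can4: Open white ceramic snack canister, 62 mm in diameter, 70 mm high, mouth 54 mm, about 0.25 kg, some nuts in the bottom. Origin at the centre of its underside, z up. Three or four canisters are there; None if absent.
- lid1: Wooden press-on lid, knob up, 60 g: clear plug below (12 mm high, 48.8 mm wide, its upper 7 mm 52 mm), disc 60 mm wide and 7 mm thick, grip knob 22 mm wide, 14 mm high. Origin at the centre of the plug's underside, z up. Plug fits any canister's mouth: laid on loosely it stands 5 mm proud; pressed with up to 15 N it snaps home, disc on the rim, origin 58 mm above the canister's. Four lids.
- lid2: Wooden press-on lid, knob up, 60 g: clear plug below (12 mm high, 48.8 mm wide, its upper 7 mm 52 mm), disc 60 mm wide and 7 mm thick, grip knob 22 mm wide, 14 mm high. Origin at the centre of the plug's underside, z up. Plug fits any canister's mouth: laid on loosely it stands 5 mm proud; pressed with up to 15 N it snaps home, disc on the rim, origin 58 mm above the canister's. Four lids.
- lid3: Wooden press-on lid, knob up, 60 g: clear plug below (12 mm high, 48.8 mm wide, its upper 7 mm 52 mm), disc 60 mm wide and 7 mm thick, grip knob 22 mm wide, 14 mm high. Origin at the centre of the plug's underside, z up. Plug fits any canister's mouth: laid on loosely it stands 5 mm proud; pressed with up to 15 N it snaps home, disc on the rim, origin 58 mm above the canister's. Four lids.
- lid4: Wooden press-on lid, knob up, 60 g: clear plug below (12 mm high, 48.8 mm wide, its upper 7 mm 52 mm), disc 60 mm wide and 7 mm thick, grip knob 22 mm wide, 14 mm high. Origin at the centre of the plug's underside, z up. Plug fits any canister's mouth: laid on loosely it stands 5 mm proud; pressed with up to 15 N it snaps home, disc on the rim, origin 58 mm above the canister's. Four lids.
- mug: White mug, 80 mm in diameter, 90 mm high, bystander. Origin at the centre of its underside.
- books: Two books with reading glasses on top, 110 x 170 x 52 mm, bystander. Origin at the centre of the underside.
- vase: White vase with flowers, 90 mm in diameter, about 220 mm high, bystander. Origin at the centre of its underside.
There are look-alikes about, which are no part of the job. Leave any blue or grey look-alike of the lid2 alone. What is shaped like the can4 but red is not meant.

How it is judged:
By the outcome, as a careful person would: the job done as asked, in the order asked, and still so for the second after the job is handed in, with the robot touching nothing.
Of can1, can2, can3, can4 only 3 to 4 are there at a start; the rules pass over those that are not, and their reading is None.
At some moment in a run one of can1, can2, can3, can4, lid1, lid2, lid3, lid4 may be knocked a few centimetres aside while the robot is not near it.
It also fails if it takes over 210 s, if anything falls off the work surface, if the arm or the gripper's body presses on something with over 40 N, if the wrist force passes 120 N, or if a joint passes its speed limit or range.

### The arm

A 7-joint arm with a two-finger parallel gripper is mounted at the origin on the work surface. World frame = base frame: x ahead of the robot, y to its left, z up, the work surface at z = 0. Lengths are in m, angles in rad, forces in N, time in s.
With the tool pointing down it reaches from about 0.4 to 0.85 m from the base axis. Payload 4.5 kg.
Tool frame: the origin (TCP) lies midway between the tips of the shut fingers; the grasp point (between the pads) lies bot.tcp_to_grasp behind it (bot.tcp_to_grasp is the distance from the TCP to the grasp point, in m); z points along the fingers, y is the direction in which the jaws open and shut (so a half turn about z gives the same grasp; the last joint's range is limited). The gripper opens to 85 mm and grips with 20 to 120 N. Pads are 22 mm wide; open, the fingers measure 114 mm over their backs; the gripper's body (76 mm by 85 mm) begins 54 mm behind the grasp point. The pads swing forward as they close: fully open they stand 13 mm farther back than shut.
Start: joints at [-1.27, 0.689, -0.195, 1.565, 0.157, 0.902, -0.215], TCP at [0.165, 0.603, 0.231] pointing down, gripper open.
Joint ranges: [-3.01, 3.01], [-0.46, 2.08], [-1.47, 1.51], [0.13, 2.56], [-1, 4.14], [0.04, 2.09], [-2.66, 2.66]. Speed limits (rad/s): [2.57, 2.57, 3.14, 3.14, 3.14, 3.14, 3.14].

### API

Orientations are given as a unit quaternion [w, x, y, z].
In Python, from rig import bot gives the robot as it stands. The module is installed in compiled form; this text tells all that it offers.
- The arm moves only by the tool carry_out, never from a script. Its argument "plan" is a list that holds one entry, the list of rows, each a list of 7 numbers: the shift along the tool's x, y, z in mm, then the turn, a rotation vector about the tool's x, y, z in degrees, then the finger opening in mm, from 0 to 85.4. A call has 1 to 12 rows; each row is the pose to reach, as a shift and turn from the pose commanded when the call began, along the tool's axes at that moment; what a row does not reach only later rows make up. A row lasts 1/12 s, in which the tool goes at most 41.7 mm and 7.16 degrees, less where a joint would pass 70% of its speed; a pose out of reach is approached as far as the arm can. A call with a gripper value outside its range is refused whole. The fingers move at their own pace and stop on an object; "newtons" is the grip in N (left out, the last holds). Time passes only in rows, so rows that repeat a pose let the fingers close. It gives the time, the measured TCP pose, the force and the opening at its end, in the units of the state.
- bot.observe(): the state, without advancing time (a new reading comes with each control period).
- bot.read_camera(name): name is "scene" or "side" or "wrist"; returns a dict with "img" (420x560x3 uint8, red, green, blue), "fovy" (degrees; the focal length in pixels is half the picture's height over the tangent of half this angle, whatever the lens; pixels are square), "cx", "cy" (the principal point, pixels), "k1" (the pictures are not rectified: a ray, as slopes to the right and down, at radius r is drawn at 1 + k1 r^2 times it, then the intrinsics apply), "position" and "attitude" of the camera in the world. Camera axes: x right, y up, looking along -z (the intrinsics and any distortion apply to the point x, -y, -z); pixel columns grow to the right and rows downward; lengths in m; the calibration is good to about 2 mm. A picture is of the moment at which its call begins. There is no depth.
- bot.finish_job(): hands the job in, once; it reports no verdict.
Trained networks look in the newest picture that a camera, given by its name, has taken for a name from the list of things; names that differ only in an ending like _2 or _b are one class to them, and where a whole thing is asked for, a point or a joint stands for the part that bears it (a point fixed in the world has none). Each returns a list of dicts, best first, with "confidence" (0 to 1); they miss things now and then, are a little off and sometimes report something else, mostly with a low value. They report only what shows in the picture. A call takes as long as a camera call. They do not tell look-alikes from the thing itself.
- bot.trace(camera, thing): "pixels" (420x560 bool, what is visible of it) and "at" ([row, column] in pixels, amid what is visible of it).
The state is a dict: "time_s": time; "qpos": joint angles; "dq": joint speeds; "effort": joint torques, N m; "position": TCP position; "tool_rot": TCP orientation; "ft_force": force on the tool from outside, world axes, zero at the start; "wrist_torque": the same for the moment, N m; "gripper_width": finger opening in m.
Only numpy, scipy, OpenCV 4.12 (cv2) and the standard library are available. Lean on these libraries where they do the work, as an engineer would, in place of code of your own. Each camera call takes 0.05 s, during which the arm holds its last target.

## Working session

There is one attempt and no reset: what is moved stays moved. The work goes in short steps, Python scripts to look and compute and a tool call to move; the robot and the scene stay as the last step left them, time stands still between calls to the robot, and variables do not carry over. Pictures are saved under pics/ and viewed, and the job is handed in when it is done.

Besides the shell and the picture viewer there is one more tool, called after ">>>" as name(argument=value, ...) on one line, values as JSON. carry_out: Moves the arm, as the interface text tells. Its arguments: {"type":"object","properties":{"plan":{"type":"array"},"newtons":{"type":"number"}},"required":["plan"]}

```bash
mkdir -p pics; ls; python3 - <<'E'
from rig import bot
import cv2
print(bot.observe()); print(bot.tcp_to_grasp)
for n in ["scene","side","wrist"]:
    c=bot.read_camera(n)
    cv2.imwrite(f"pics/{n}0.png",c["img"][:,:,::-1])
    print(n,{k:v for k,v in c.items() if k!="img"})
E
```

```text
pics
{'time_s': 0.0, 'qpos': array([-1.27021982,  0.69001836, -0.19451243,  1.56639811,  0.15729126,
        0.90248659, -0.21513007]), 'dq': array([-0.00094474, -0.00222229, -0.00037162,  0.00085977,  0.0014485 ,
        0.00075639,  0.00058318]), 'effort': array([ 2.34645609e-05, -5.39586854e+01, -1.26676038e+00, -1.58542925e+01,
        8.99901817e-03,  9.23724758e-03,  2.42885019e-07]), 'position': array([0.16463428, 0.60222339, 0.23044815]), 'tool_rot': array([-6.25109546e-05,  1.32966046e-01,  9.91120129e-01, -9.57561868e-04]), 'ft_force': array([-0.11594353,  0.769733  , -0.25643637]), 'wrist_torque': array([ 0.03277349, -0.06480482,  0.02193302]), 'gripper_width': 0.08557758879673322}
0.0187
scene {'fovy': 43.3045243407375, 'cx': 276.1600148557882, 'cy': 206.01436374435903, 'k1': -0.09274552680199721, 'position': array([ 0.97615815, -0.49246784,  1.25358186]), 'attitude': array([0.9039489 , 0.23647111, 0.09650699, 0.34299301])}
side {'fovy': 52.99809907908333, 'cx': 271.9340048993349, 'cy': 207.5530820713072, 'k1': -0.009935431761720953, 'position': array([ 0.13055373, -0.74440464,  1.11608799]), 'attitude': array([ 0.91597657,  0.32120134, -0.07123981, -0.22965522])}
wrist {'fovy': 70.24969404402867, 'cx': 282.27268146133764, 'cy': 206.36115372271817, 'k1': -0.014674622392419595, 'position': array([0.09311117, 0.62255698, 0.3720349 ]), 'attitude': array([ 0.78587738, -0.11771076, -0.08862559,  0.60057175])}
```

View pics/scene0.png

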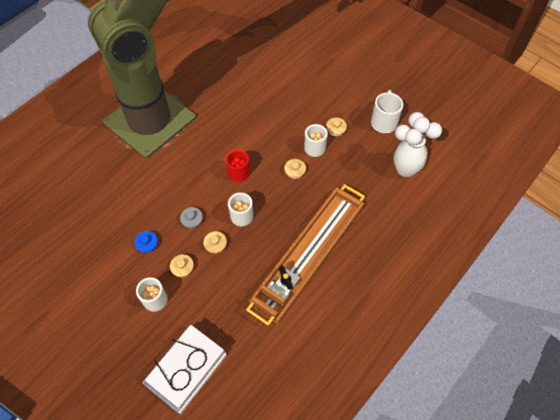

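View pics/side0.png

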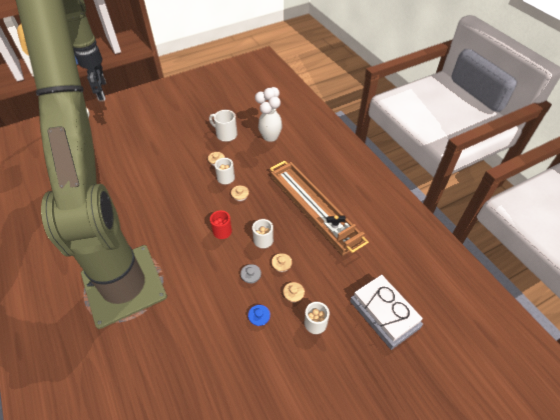

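View pics/wrist0.png

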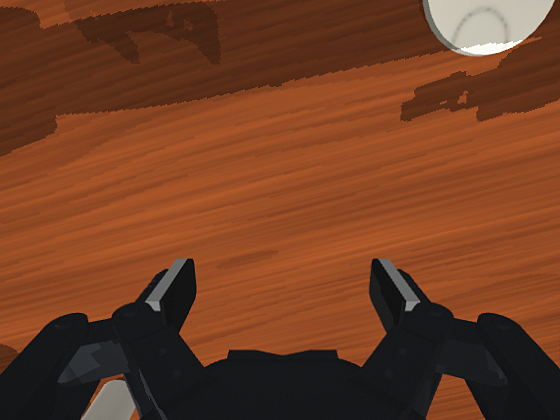

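```bash
cat > h.py <<'E'
import numpy as np, cv2
from rig import bot
from scipy.spatial.transform import Rotation as R
from scipy.optimize import least_squares
np.set_printoptions(precision=4,suppress=True)
def rot(q): return R.from_quat([q[1],q[2],q[3],q[0]]).as_matrix()
def f(c): return c["img"].shape[0]/2/np.tan(np.radians(c["fovy"]/2))
def proj(c,P):
    P=np.atleast_2d(P); q=(P-c["position"])@rot(c["attitude"])
    u=q[:,0]/-q[:,2]; v=-q[:,1]/-q[:,2]; s=1+c["k1"]*(u*u+v*v)
    return np.c_[c["cx"]+f(c)*u*s, c["cy"]+f(c)*v*s]   # col,row
def ray(c,px):
    d=np.array([(px[0]-c["cx"])/f(c),(px[1]-c["cy"])/f(c)]); u=d.copy()
    for _ in range(20): u=d/(1+c["k1"]*(u@u))
    return rot(c["attitude"])@np.array([u[0],-u[1],-1.])
def onplane(c,px,z):
    r=ray(c,px); return c["position"]+r*(z-c["position"][2])/r[2]
def tri(cs,pxs):
    A=0;b=0
    for c,p in zip(cs,pxs):
        r=ray(c,p); r/=np.linalg.norm(r); M=np.eye(3)-np.outer(r,r); A=A+M; b=b+M@c["position"]
    return np.linalg.solve(A,b)
t=np.linspace(0,2*np.pi,48,endpoint=False)
def circ(r,z): return np.c_[r*np.cos(t),r*np.sin(t),0*t+z]
CAN=np.r_[circ(.031,0),circ(.031,.07)]
LID=np.r_[circ(.0244,0),circ(.026,.005),circ(.030,.012),circ(.030,.019)]
LIDK=circ(.011,.033)
def sil(c,pts):
    p=proj(c,pts); hull=cv2.convexHull(p.astype(np.float32)); return hull
def cen(h):
    m=cv2.moments(h); return np.array([m["m10"]/m["m00"],m["m01"]/m["m00"]])
def maskof(c,hulls):
    m=np.zeros((420*4,560*4),np.uint8)
    for h in hulls: cv2.fillPoly(m,[np.round(h*4+2).astype(np.int32)],1)
    return m
def mcen(c,thing,xyz):
    if thing=="can": return cen(sil(c,CAN+xyz))
    hs=[sil(c,LID+xyz),sil(c,np.r_[LIDK,circ(.011,.019)]+xyz)]
    m=maskof(c,hs); mm=cv2.moments(m,True); return np.array([mm["m10"]/mm["m00"],mm["m01"]/mm["m00"]])/4-.375
def dets(c,cam,thing,minc=.3):
    out=[]
    for d in bot.trace(cam,thing):
        if d["confidence"]<minc: continue
        m=d["pixels"]; ys,xs=np.nonzero(m)
        if len(xs)<10: continue
        col=np.median(c["img"][m],axis=0)
        out.append(dict(conf=d["confidence"],cen=np.array([xs.mean(),ys.mean()]),n=len(xs),col=col,bb=(xs.min(),ys.min(),xs.max(),ys.max()),m=m))
    return out
def locate(c,thing,cenpx,z):
    p=onplane(c,cenpx,z+(.035 if thing=="can" else .014))
    for _ in range(5):
        p[2]=z; e=cenpx-mcen(c,thing,p)
        a=onplane(c,cenpx,z+.03); b=onplane(c,cenpx-e,z+.03)
        p=p+(a-b)
    p[2]=z; return p
def isgood(d,thing):
    r,g,b=d["col"]
    if thing=="lid": return r>b+40 and g>b+15
    return abs(r-g)<40
E
python3 - <<'E'
from h import *
for n in ["scene","side"]:
    c=bot.read_camera(n)
    for th in ["can1","lid1"]:
        for d in dets(c,n,th):
            k=th[:3]; p=locate(c,k,d["cen"],0)
            print(n,th,round(d["conf"],2),d["cen"],d["n"],d["col"],p[:2],isgood(d,k))
    for th in ["tray","stop_face","knob_grip","mug","books","vase"]:
        for d in dets(c,n,th): print(n,th,round(d["conf"],2),d["cen"],d["n"],d["bb"],onplane(c,d["cen"],.03))
E
```

```text
scene can1 0.86 [315.5975 140.1771] 559 [214. 204. 189.] [0.4455 0.2487] True
scene can1 0.83 [238.0132 166.4861] 683 [193.  19.  16.] [0.3417 0.0375] False
scene can1 0.76 [240.6444 209.1152] 599 [213. 200. 180.] [ 0.4408 -0.0557] True
scene can1 0.68 [285.5365 277.2448] 192 [42. 35. 32.] [ 0.6567 -0.1222] True
scene can1 0.61 [151.2468 293.9958] 713 [199. 182. 152.] [ 0.4407 -0.3726] True
scene can1 0.46 [280.7527 286.5902] 732 [156. 127.  72.] [ 0.6641 -0.1483] True
scene lid1 0.85 [191.2018 216.9548] 332 [156. 154. 154.] [ 0.3478 -0.1529] False
scene lid1 0.79 [181.1628 264.8811] 387 [243. 199. 124.] [ 0.4292 -0.2664] True
scene lid1 0.73 [214.944 241.285] 393 [242. 197. 122.] [ 0.4468 -0.1617] True
scene lid1 0.73 [145.3764 241.1758] 364 [ 30.  97. 231.] [ 0.3093 -0.283 ] False
scene lid1 0.62 [295.0517 168.5055] 271 [242. 198. 122.] [0.455  0.1479] True
scene lid1 0.52 [336.3577 126.3285] 274 [240. 193. 121.] [0.4488 0.3423] True
scene tray 0.59 [304.7346 257.1211] 5498 (np.int64(248), np.int64(186), np.int64(362), np.int64(323)) [ 0.6552 -0.047   0.03  ]
scene stop_face 0.8 [2
[... 2219 characters left out ...]
t64(216), np.int64(354), np.int64(241)) [ 0.6652 -0.1456  0.03  ]
side stop_face 0.58 [318.5219 209.3933] 3033 (np.int64(271), np.int64(163), np.int64(366), np.int64(254)) [ 0.6463 -0.0538  0.03  ]
side knob_grip 0.52 [333.9389 219.6107] 131 (np.int64(326), np.int64(216), np.int64(343), np.int64(225)) [ 0.6677 -0.113   0.03  ]
side mug 0.82 [223.7743 124.13  ] 669 (np.int64(209), np.int64(109), np.int64(236), np.int64(140)) [0.5448 0.4851 0.03  ]
side books 0.85 [386.1793 311.5688] 2760 (np.int64(351), np.int64(276), np.int64(420), np.int64(348)) [ 0.6213 -0.4459  0.03  ]
side vase 0.69 [268.6063 113.2611] 988 (np.int64(255), np.int64(88), np.int64(280), np.int64(139)) [0.7291 0.4585 0.03  ]
```

```bash
python3 - <<'E'
import cv2
a=cv2.imread("pics/scene0.png")[180:330,235:380]; cv2.imwrite("pics/z1.png",cv2.resize(a,None,fx=4,fy=4,interpolation=cv2.INTER_CUBIC))
a=cv2.imread("pics/side0.png")[150:260,255:380]; cv2.imwrite("pics/z2.png",cv2.resize(a,None,fx=5,fy=5,interpolation=cv2.INTER_CUBIC))
E
```

```text
(no output)
```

View pics/z1.png

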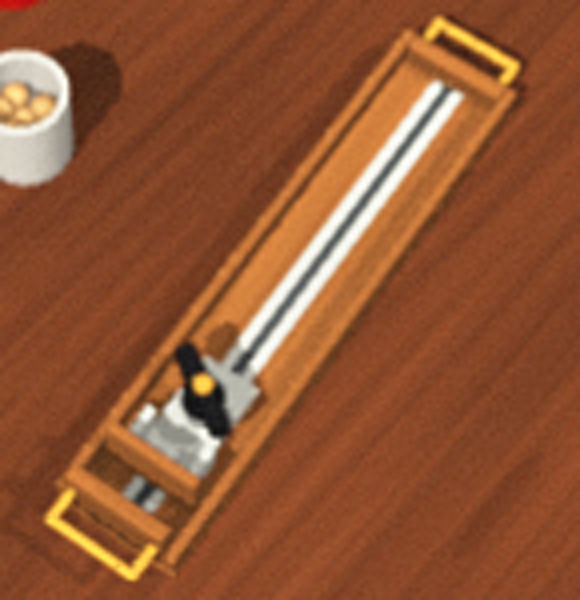

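View pics/z2.png

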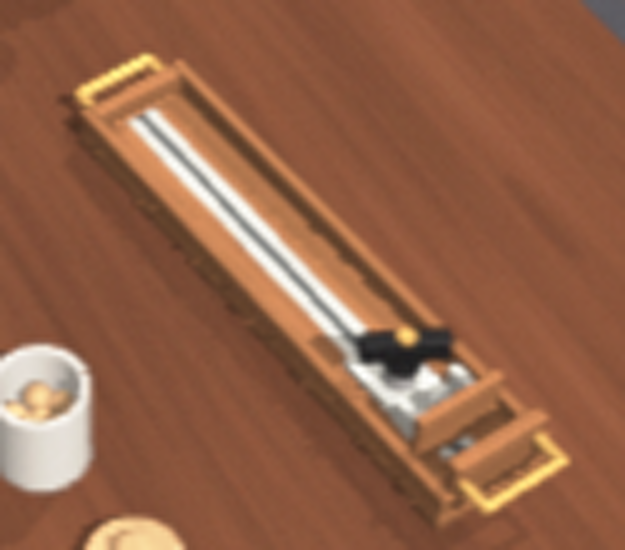

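```bash
python3 - <<'E'
from h import *
S=bot.read_camera("scene"); D=bot.read_camera("side")
P=[]
for c,l in((S,[(347,202.5),(295,272.5)]),(D,[(283.6,173),(325,219)])):
    a,b=[onplane(c,p,.012) for p in l]; print(a,b,np.degrees(np.arctan2(*(a-b)[:2])))
for c,l in((S,[(337,188.75),(364.25,203)]),(D,[(270,172),(291,163)])):
    print([onplane(c,p,.034) for p in l])
# fit tray by mask hull
def box(x0,x1,y0,y1,z0,z1): return np.array([[x,y,z] for x in(x0,x1) for y in(y0,y1) for z in(z0,z1)])
T=np.r_[box(-.044,.044,-.198,.198,0,.034),box(-.044,.044,-.198,-.186,0,.06)]
def tf(p,L): 
    a=p[2]; M=np.array([[np.cos(a),-np.sin(a),0],[np.sin(a),np.cos(a),0],[0,0,1]]); return L@M.T+np.array([p[0],p[1],0])
for p in [(.655,-.045,-.05)]:
  pass
def over(p,g,k,name):
    for c,n,s,(x0,y0,x1,y1) in((S,"s",4,(235,180,380,330)),(D,"d",5,(255,150,380,260))):
        im=cv2.resize(c["img"][y0:y1,x0:x1,::-1],None,fx=s,fy=s,interpolation=cv2.INTER_CUBIC)
        def dl(L):
            q=(proj(c,tf(p,np.array(L)))-[x0,y0]+.5)*s
            for i in range(0,len(q)-1): cv2.line(im,tuple(np.int32(q[i])),tuple(np.int32(q[i+1])),(255,255,0),1)
        dl([(-.044,-.198,.034),(.044,-.198,.034),(.044,.198,.034),(-.044,.198,.034),(-.044,-.198,.034)])
        dl([(-.036,-.198,.06),(.036,-.198,.06),(.036,-.186,.06),(-.036,-.186,.06),(-.036,-.198,.06)])
        dl([(0,-.186,.012),(0,.186,.012)])
        dl([(-.044,-.198,0),(-.044,.198,0),(.044,.198,0),(.044,-.198,0)])
        f=-.186+g
        dl([(-.033,f,.062),(.033,f,.062),(.033,f+.008,.062),(-.033,f+.008,.062),(-.033,f,.062)])
        a=k-.65; y=f+.056
        dl([(-.03*np.cos(a),y-.03*np.sin(a),.066),(.03*np.cos(a),y+.03*np.sin(a),.066)])
        cv2.imwrite(f"pics/{name}{n}.png",im)
over((.648,-.036,-.05),.022,0,"ov")
E
```

```text
[0.6322 0.1584 0.012 ] [ 0.6595 -0.089   0.012 ] -6.287118222499223
[0.6326 0.1582 0.012 ] [ 0.6523 -0.0865  0.012 ] -4.622489163184658
[array([0.5916, 0.1629, 0.034 ]), array([0.6738, 0.176 , 0.034 ])]
[array([0.583 , 0.1674, 0.034 ]), array([0.6693, 0.1703, 0.034 ])]
```

View pics/ovs.png

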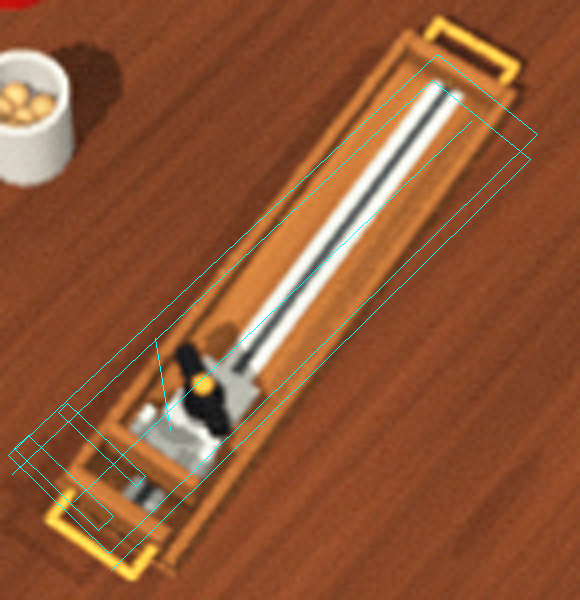

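View pics/ovd.png

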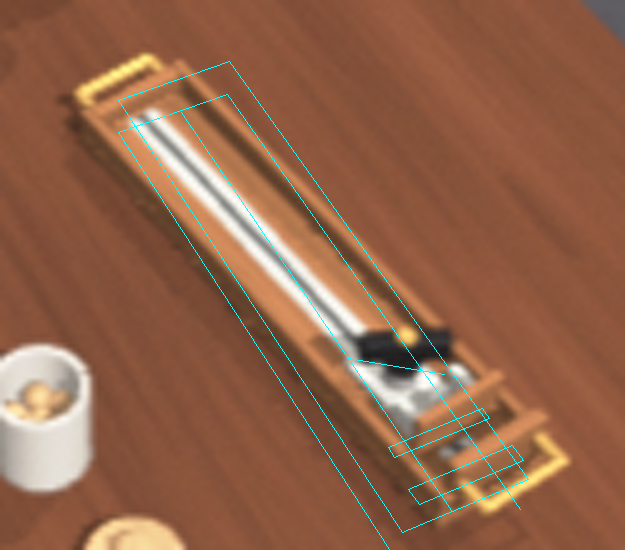

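```bash
cat > tray.py <<'E'
from h import *
def tf(p,L):
    a=p[2]; M=np.array([[np.cos(a),-np.sin(a),0],[np.sin(a),np.cos(a),0],[0,0,1]]); return np.atleast_2d(L)@M.T+np.array([p[0],p[1],0])
def over(p,g,k,name,cams):
    for c,n,s,(x0,y0,x1,y1) in cams:
        im=cv2.resize(c["img"][y0:y1,x0:x1,::-1],None,fx=s,fy=s,interpolation=cv2.INTER_CUBIC)
        def dl(L):
            q=(proj(c,tf(p,np.array(L)))-[x0,y0]+.5)*s
            for i in range(0,len(q)-1): cv2.line(im,tuple(np.int32(q[i])),tuple(np.int32(q[i+1])),(255,255,0),1)
        dl([(-.044,-.198,.034),(.044,-.198,.034),(.044,.198,.034),(-.044,.198,.034),(-.044,-.198,.034)])
        dl([(-.036,-.198,.06),(.036,-.198,.06),(.036,-.186,.06),(-.036,-.186,.06),(-.036,-.198,.06)])
        dl([(0,-.186,.012),(0,.186,.012)])
        dl([(-.044,-.198,0),(-.044,.198,0),(.044,.198,0),(.044,-.198,0)])
        f=-.186+g
        dl([(-.033,f,.062),(.033,f,.062),(.033,f+.008,.062),(-.033,f+.008,.062),(-.033,f,.062)])
        a=k-.65; y=f+.056
        dl([(-.03*np.cos(a),y-.03*np.sin(a),.066),(.03*np.cos(a),y+.03*np.sin(a),.066)])
        cv2.imwrite(f"pics/{name}{n}.png",im)
E
python3 - <<'E'
from tray import *
S=bot.read_camera("scene"); D=bot.read_camera("side")
s=lambda x,y:((x/4+235-.5),(y/4+180-.5)); d=lambda x,y:(x/5+255-.5,y/5+150-.5)
obs=[(S,(-.044,.198,.034),s(408,35)),(S,(.044,.198,.034),s(517,92)),(D,(-.044,.198,.034),d(75,105)),(D,(.044,.198,.034),d(180,63))]
tr=[(S,s(448,90)),(S,s(240,370)),(D,d(143,115)),(D,d(350,345))]
def res(p):
    r=[]
    for c,L,px in obs: r+=list(proj(c,tf(p,np.array(L)))[0]-px)
    for c,px in tr:
        q=onplane(c,px,.012)-[p[0],p[1],0]; r.append(600*(q[0]*np.cos(p[2])+q[1]*np.sin(p[2])))
    return r
o=least_squares(res,[.65,-.036,.09]); print(o.x,np.round(o.fun,1))
over(o.x,.025,0.1,"ov2",((S,"s",4,(235,180,380,330)),(D,"d",5,(255,150,380,260))))
E
```

```text
[ 0.6489 -0.0252  0.0974] [-0.1 -1.8  0.4  0.4  1.2  1.2  0.7 -0.5 -0.4  1.5  0.9 -1.6]
```

View pics/ov2s.png

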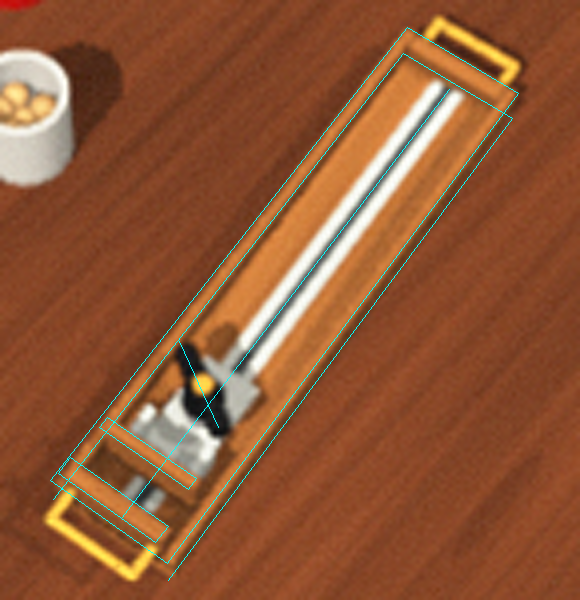

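View pics/ov2d.png

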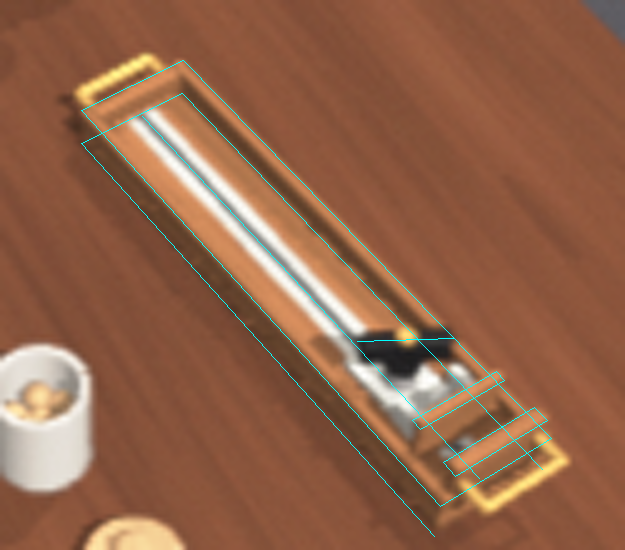

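```bash
cat > go.py <<'E'
from h import *
def goto(x,y,z,ang,quiet=False):
    """ang = world angle (deg) of tool y (mod 180, nearest chosen by q7)"""
    o=bot.observe(); Rc=rot(o["tool_rot"]); p=o["position"]
    best=None
    for a in (ang,ang+180):
        a=np.radians(a); ty=np.array([np.cos(a),np.sin(a),0]); tz=np.array([0,0,-1.]); tx=np.cross(ty,tz)
        Rt=np.c_[tx,ty,tz]; rv=np.degrees(R.from_matrix(Rc.T@Rt).as_rotvec())
        if best is None or np.linalg.norm(rv)<np.linalg.norm(best): best=rv
    s=Rc.T@(np.array([x,y,z])-p)*1000
    print("row:",[float(v) for v in np.round(s,1)]+[float(v) for v in np.round(best,1)],"rows>=",np.ceil(np.linalg.norm(s)/41.7),np.ceil(np.linalg.norm(best)/7.16))
def st():
    o=bot.observe(); Rc=rot(o["tool_rot"])
    print("t",round(o["time_s"],2),"p",o["position"],"yang",round(np.degrees(np.arctan2(Rc[1,1],Rc[0,1])),1),"F",o["ft_force"],"w",round(o["gripper_width"]*1000,1),"q1,7",o["qpos"][[0,6]])
E
python3 - <<'E'
from go import *
st(); goto(.6592,-.1295,.20,58.3); goto(.56,.0,.23,58.3)
E
```

```text
t 1.25 p [0.1648 0.6029 0.2313] yang 74.7 F [-0.2691 -0.3096 -0.103 ] w 85.7 q1,7 [-1.2702 -0.2151]
row: [-670.0, -576.2, 31.3, 0.0, -0.0, 16.4] rows>= 22.0 3.0
row: [-540.2, -477.4, 1.3, 0.0, -0.0, 16.4] rows>= 18.0 3.0
```

>>> carry_out(plan=[[[-330,-284,0,0,0,16.4,50],[-330,-284,0,0,0,16.4,50],[-330,-284,0,0,0,16.4,50],[-330,-284,0,0,0,16.4,50],[-330,-284,0,0,0,16.4,50],[-330,-284,0,0,0,16.4,50],[-330,-284,0,0,0,16.4,50],[-330,-284,0,0,0,16.4,50],[-330,-284,0,0,0,16.4,50],[-330,-284,0,0,0,16.4,50],[-330,-284,0,0,0,16.4,50]]])

```text
time_s: 2.17
position: [0.4112, 0.2361, 0.2314]
tool_rot: [0.001, 0.277, 0.961, -0.001]
ft_force: [-0.5, -1.1, -0.1]
gripper_width: 0.0502
```

```bash
python3 - <<'E'
from go import *
st(); goto(.6592,-.1295,.16,58.3)
print(bot.observe()["qpos"])
E
```

```text
t 2.17 p [0.4112 0.2361 0.2314] yang 57.9 F [-0.4537 -1.1278 -0.0618] w 50.2 q1,7 [-0.5108  0.2438]
row: [-404.2, -177.8, 72.9, -0.1, 0.2, -0.4] rows>= 11.0 1.0
[-0.5108  0.4974 -0.1663  2.0068  0.1367  0.6484  0.2438]
```

>>> carry_out(plan=[[[-404,-178,55,0,0,0,50],[-404,-178,55,0,0,0,50],[-404,-178,55,0,0,0,50],[-404,-178,55,0,0,0,50],[-404,-178,55,0,0,0,50],[-404,-178,55,0,0,0,50],[-404,-178,55,0,0,0,50],[-404,-178,55,0,0,0,50],[-404,-178,55,0,0,0,50],[-404,-178,55,0,0,0,50],[-404,-178,55,0,0,0,50],[-404,-178,55,0,0,0,50]]])

```text
time_s: 3.17
position: [0.6604, -0.131, 0.175]
tool_rot: [0.002, 0.278, 0.961, -0.003]
ft_force: [0.9, -1.6, 0.7]
gripper_width: 0.0497
```

```bash
python3 - <<'E'
from go import *
from tray import over
st()
c=bot.read_camera("wrist")
over((.649,-.025,.097),.025,0,"w1",((c,"w",1,(0,0,560,420)),))
E
```

```text
t 3.17 p [ 0.6604 -0.131   0.175 ] yang 57.8 F [ 0.9201 -1.5974  0.6877] w 49.7 q1,7 [0.2291 0.9673]
```

View pics/w1w.png

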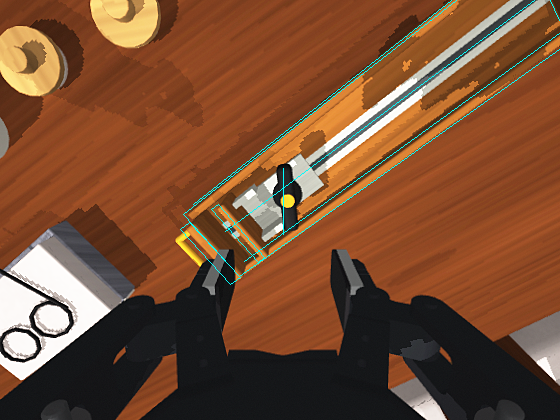

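```bash
python3 - <<'E'
from go import *
from tray import over
c=bot.read_camera("wrist")
over((.649,-.025,.097),.023,0,"w2",((c,"w",4,(170,140,350,290)),))
for z,px in((.066+.004,(287.5,201.5)),): print(onplane(c,px,z))
E
```

```text
[ 0.6586 -0.1209  0.07  ]
```

View pics/w2w.png

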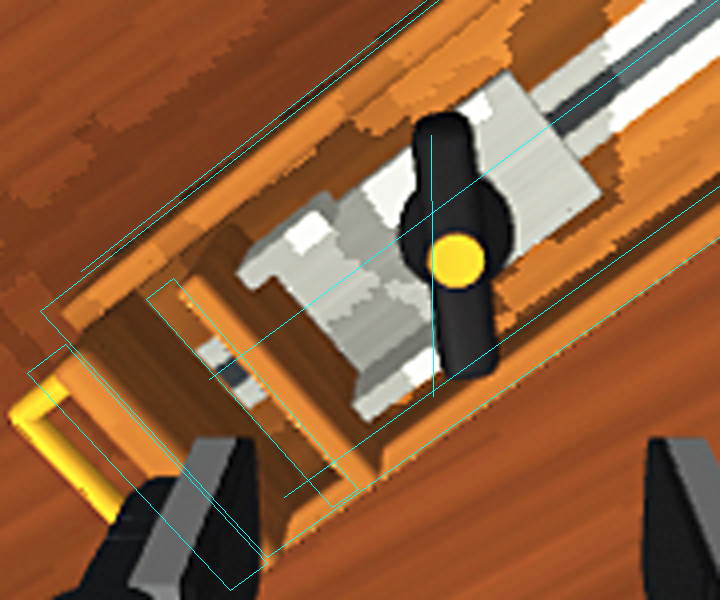

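```bash
python3 - <<'E'
from go import *
from tray import tf
c=bot.read_camera("wrist")
z=lambda x,y:(170+x/4-.5,140+y/4-.5)
T=(.649,-.025,.097)
def loc(P):
    a=T[2]; d=P-np.array([T[0],T[1],0]); return np.array([d[0]*np.cos(a)+d[1]*np.sin(a),-d[0]*np.sin(a)+d[1]*np.cos(a)])*1000
for n,px,h in[("bar c",(455,245),.066),("bar top",(440,125),.066),("bar bot",(470,365),.066),("stop L face",(180,285),.062),("stop L back",(198,277),.062),("stop R face",(358,487),.062),("stopR back",(380,478),.062),("fix inner L",(95,338),.06),("fix innerR",(268,548),.06),("fix outerL",(65,358),.06),("slot1",(570,130),.012),("slot2",(232,372),.012)]:
    P=onplane(c,z(*px),h); print(n,P,loc(P))
E
```

```text
bar c [ 0.6564 -0.1205  0.066 ] [ -1.9236 -95.791 ]
bar top [ 0.6322 -0.1093  0.066 ] [-24.8968 -82.2833]
bar bot [ 0.682  -0.1324  0.066 ] [  22.4855 -110.1426]
stop L face [ 0.6327 -0.1785  0.062 ] [ -31.0531 -151.2051]
stop L back [ 0.6333 -0.174   0.062 ] [ -30.0228 -146.7528]
stop R face [ 0.6959 -0.172   0.062 ] [  32.3976 -150.801 ]
stopR back [ 0.6966 -0.1662  0.062 ] [  33.7083 -145.1971]
fix inner L [ 0.6331 -0.2033  0.06  ] [ -33.0555 -175.9429]
fix innerR [ 0.6989 -0.2002  0.06  ] [  32.6843 -179.21  ]
fix outerL [ 0.6334 -0.2122  0.06  ] [ -33.6211 -184.7909]
slot1 [ 0.6589 -0.087   0.012 ] [  3.8066 -62.6912]
slot2 [ 0.668  -0.1996  0.012 ] [   2.0071 -175.6218]
```

```bash
python3 - <<'E'
from go import *
c=bot.read_camera("wrist"); o=bot.observe()
print(c["position"],o["position"],rot(o["tool_rot"]).T@(c["position"]-o["position"]), rot(o["tool_rot"]).T@rot(c["attitude"]))
for d in dets(c,"wrist","lid1"): print(d["conf"],d["cen"],d["bb"],d["col"],locate(c,"lid",d["cen"],0))
for n in("scene","side"):
    c=bot.read_camera(n)
    for d in dets(c,n,"knob_grip")[:1]: print(n,d["cen"],onplane(c,d["cen"],.058))
    for d in dets(c,n,"lid1"): print(n,d["cen"],d["bb"],locate(c,"lid",d["cen"],0))
    cv2.imwrite(f"pics/{n}1.png",c["img"][:,:,::-1])
E
```

```text
[ 0.5951 -0.0817  0.3175] [ 0.6581 -0.1199  0.1763] [ 0.0739 -0.0003 -0.1411] [[-0.001   0.9566  0.2915]
 [ 1.      0.0007  0.0013]
 [ 0.001   0.2915 -0.9566]]
0.86 [27.4954 68.1757] (np.int64(0), np.int64(34), np.int64(61), np.int64(101)) [233. 181. 102.] [ 0.4304 -0.2652  0.    ]
0.64 [278.7437 204.6878] (np.int64(265), np.int64(173), np.int64(293), np.int64(238)) [37. 36. 37.] [ 0.6698 -0.1322  0.    ]
0.6 [120.8831  24.9471] (np.int64(85), np.int64(0), np.int64(154), np.int64(57)) [246. 203. 116.] [ 0.4478 -0.1614  0.    ]
scene [285.455  277.2891] [ 0.662  -0.1287  0.058 ]
scene [190.9273 217.1545] (np.int64(180), np.int64(208), np.int64(202), np.int64(227)) [ 0.3476 -0.1537  0.    ]
scene [215.0316 241.3398] (np.int64(204), np.int64(231), np.int64(226), np.int64(252)) [ 0.447  -0.1617  0.    ]
scene [335.9621 126.2765] (np.int64(327), np.int64(118), np.int64(345), np.int64(135)) [0.4478 0.3416 0.    ]
scene [181.4524 265.0595] (np.int64(170), np.int64(254), np.int64(193), np.int64(276)) [ 0.4301 -0.2663  0.    ]
scene [145.6728 240.678 ] (np.int64(135), np.int64(230), np.int64(156), np.int64(251)) [ 0.3088 -0.2815  0.    ]
side [250.0881 273.2881] (np.int64(241), np.int64(264), np.int64(260), np.int64(282)) [ 0.348  -0.1522  0.    ]
side [281.1575 262.1538] (np.int64(272), np.int64(254), np.int64(290), np.int64(271)) [ 0.4475 -0.1623  0.    ]
side [258.4346 314.9738] (np.int64(248), np.int64(305), np.int64(269), np.int64(326)) [ 0.3106 -0.2818  0.    ]
side [239.2043 192.3441] (np.int64(231), np.int64(186), np.int64(247), np.int64(199)) [0.4539 0.1516 0.    ]
side [293.0699 291.459 ] (np.int64(283), np.int64(282), np.int64(303), np.int64(301)) [ 0.4309 -0.2646  0.    ]
```

View pics/scene1.png

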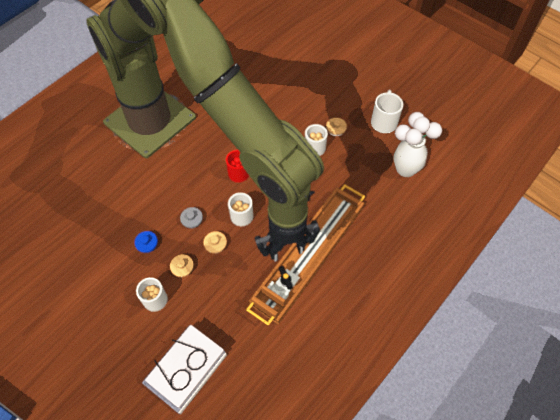

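```bash
python3 - <<'E'
from go import *
from tray import over
c=bot.read_camera("wrist");st()
over((.649,-.025,.097),.025,0.1,"w3",((c,"w",4,(190,130,370,280)),))
E
```

```text
t 3.77 p [ 0.6585 -0.1213  0.1765] yang 58.4 F [-0.1776  0.4047 -0.5955] w 50.1 q1,7 [0.2218 0.9659]
```

View pics/w3w.png

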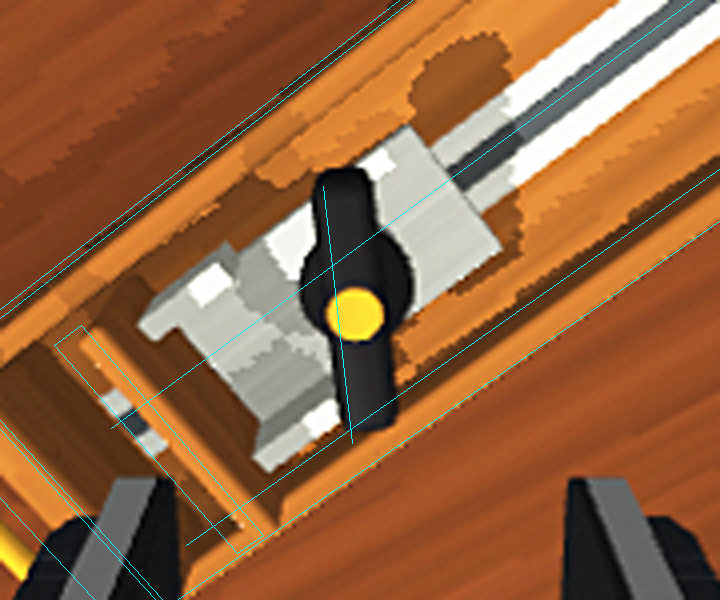

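```bash
python3 - <<'E'
from go import *
c=bot.read_camera("wrist");st()
z=lambda x,y:(190+x/4-.5,130+y/4-.5)
T=(.649,-.025,.097)
def loc(P):
    a=T[2]; d=P-np.array([T[0],T[1],0]); return np.array([d[0]*np.cos(a)+d[1]*np.sin(a),-d[0]*np.sin(a)+d[1]*np.cos(a)])*1000
for n,px,h in[("bar c",(358,300),.066),("bar top",(345,170),.066),("bar bot",(372,430),.066),("stop L face",(80,340),.062),("stop L back",(98,328),.062),("stop R face",(258,535),.062),("stopR back",(280,525),.062),("slot1",(485,160),.012),("slot2",(130,420),.012),("railL",(0,355),.034),("foot R end",(500,248),.022),("foot R end",(408,125),.022)]:
    P=onplane(c,z(*px),h); print(n,P,loc(P))
E
```

```text
t 3.82 p [ 0.6585 -0.1214  0.1764] yang 58.3 F [ 0.1342 -0.4774 -0.6127] w 50.4 q1,7 [0.222  0.9658]
bar c [ 0.6577 -0.1237  0.066 ] [ -0.935  -99.1147]
bar top [ 0.6316 -0.1109  0.066 ] [-25.5962 -83.7807]
bar bot [ 0.6856 -0.1373  0.066 ] [  25.5512 -115.3176]
stop L face [ 0.6337 -0.1829  0.062 ] [ -30.4962 -155.7221]
stop L back [ 0.6335 -0.1778  0.062 ] [ -30.1911 -150.5953]
stop R face [ 0.6958 -0.1754  0.062 ] [  32.0161 -154.2727]
stopR back [ 0.6963 -0.1695  0.062 ] [  33.112  -148.4533]
slot1 [ 0.6562 -0.0849  0.012 ] [  1.3203 -60.328 ]
slot2 [ 0.6674 -0.2045  0.012 ] [   0.9594 -180.4826]
railL [ 0.6306 -0.2136  0.034 ] [ -36.5806 -185.8844]
foot R end [ 0.6758 -0.0929  0.022 ] [ 20.082  -70.1617]
foot R end [ 0.6366 -0.0967  0.022 ] [-19.2758 -70.1494]
```

```bash
python3 - <<'E'
from go import *
goto(.6591,-.125,.042,63.9)
E
```

```text
row: [-2.4, -2.7, 134.4, 0.0, 0.0, -5.6] rows>= 4.0 1.0
```

>>> carry_out(plan=[[[-2.4,-2.7,70,0,0,-5.6,50],[-2.4,-2.7,70,0,0,-5.6,50],[-2.4,-2.7,105,0,0,-5.6,50],[-2.4,-2.7,125,0,0,-5.6,50],[-2.4,-2.7,134,0,0,-5.6,50],[-2.4,-2.7,134,0,0,-5.6,50],[-2.4,-2.7,134,0,0,-5.6,50],[-2.4,-2.7,134,0,0,-5.6,10],[-2.4,-2.7,134,0,0,-5.6,0],[-2.4,-2.7,134,0,0,-5.6,0],[-2.4,-2.7,134,0,0,-5.6,0],[-2.4,-2.7,134,0,0,-5.6,0]]], newtons=40)

```text
time_s: 4.82
position: [0.6611, -0.1266, 0.0462]
tool_rot: [0.003, 0.226, 0.974, -0.001]
ft_force: [-3.9, -0.9, 12.9]
gripper_width: 0.0134
```

```bash
python3 - <<'E'
from go import *
st(); print(bot.observe()["wrist_torque"])
c=bot.read_camera("wrist"); cv2.imwrite("pics/w4.png",c["img"][:,:,::-1])
E
```

```text
t 4.82 p [ 0.6611 -0.1266  0.0462] yang 63.9 F [-3.9354 -0.943  12.9136] w 13.4 q1,7 [0.221  1.0057]
[-0.3252  0.6279  0.1947]
```

View pics/w4.png

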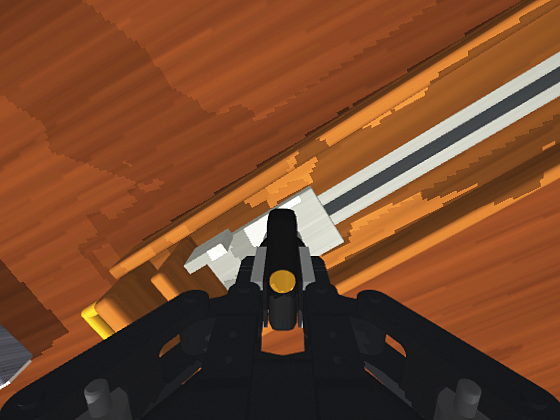

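>>> carry_out(plan=[[[0,0,-4,0,0,-7,0],[0,0,-4,0,0,-14,0],[0,0,-4,0,0,-21,0],[0,0,-4,0,0,-28,0],[0,0,-4,0,0,-35,0],[0,0,-4,0,0,-42,0],[0,0,-4,0,0,-49,0],[0,0,-4,0,0,-55,0],[0,0,-4,0,0,-61,0],[0,0,-4,0,0,-66,0],[0,0,-4,0,0,-66,0],[0,0,-4,0,0,-66,0]]])

```text
time_s: 5.87
position: [0.6609, -0.126, 0.0467]
tool_rot: [0.002, -0.34, 0.94, -0.001]
ft_force: [5.8, -1.3, -7.1]
gripper_width: 0.013
```

```bash
python3 - <<'E'
from go import *
st(); print(bot.observe()["wrist_torque"])
c=bot.read_camera("wrist"); cv2.imwrite("pics/w5.png",c["img"][:,:,::-1])
E
```

```text
t 5.87 p [ 0.6609 -0.126   0.0467] yang 129.8 F [ 5.8154 -1.3462 -7.0961] w 13.0 q1,7 [0.3679 1.8773]
[-0.0957 -1.1662  0.2051]
```

View pics/w5.png

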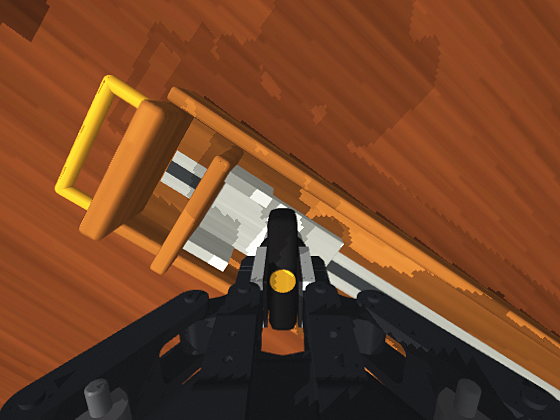

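```bash
python3 - <<'E'
from go import *
d=.240
goto(.6609-.0968*d,-.126+.9953*d,.0467,129.8)
E
```

```text
row: [-134.8, 198.4, -0.2, -0.2, 0.2, -0.0] rows>= 6.0 1.0
```

>>> carry_out(plan=[[[-14,20,0,0,0,0,0],[-28,41,0,0,0,0,0],[-42,62,0,0,0,0,0],[-56,82,0,0,0,0,0],[-70,103,0,0,0,0,0],[-84,124,0,0,0,0,0],[-98,144,0,0,0,0,0],[-112,165,0,0,0,0,0],[-125,184,0,0,0,0,0],[-132,194,0,0,0,0,0],[-134.8,198.4,0,0,0,0,0],[-134.8,198.4,0,0,0,0,0]]])

```text
time_s: 6.92
position: [0.6349, 0.1151, 0.0466]
tool_rot: [0.0, -0.342, 0.94, 0.001]
ft_force: [-0.9, 1.8, -2.8]
gripper_width: 0.0127
```

```bash
python3 - <<'E'
from go import *
st(); print(bot.observe()["wrist_torque"])
c=bot.read_camera("wrist"); cv2.imwrite("pics/w6.png",c["img"][:,:,::-1])
c=bot.read_camera("scene"); cv2.imwrite("pics/scene2.png",c["img"][:,:,::-1])
st()
E
```

```text
t 6.92 p [0.6349 0.1151 0.0466] yang 129.9 F [-0.9113  1.8237 -2.7578] w 12.7 q1,7 [-0.0176  1.5094]
[ 0.4092 -0.1267 -0.1859]
t 7.02 p [0.6352 0.1128 0.0466] yang 129.8 F [-0.4419  1.3813 -2.5419] w 13.3 q1,7 [-0.0152  1.5103]
```

View pics/w6.png

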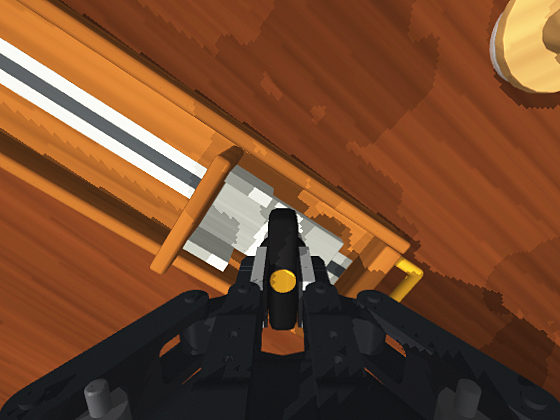

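View pics/scene2.png

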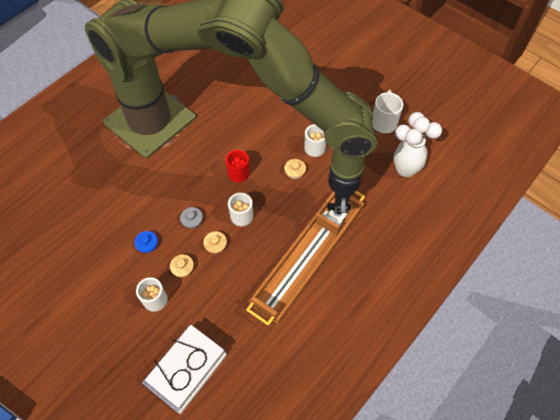

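>>> carry_out(plan=[[[0,0,0,0,0,0,45],[0,0,0,0,0,0,45],[0,0,-20,0,0,0,45],[0,0,-60,0,0,0,45],[0,0,-100,0,0,7,45],[0,0,-130,0,0,14,45],[0,0,-130,0,0,21,45],[0,0,-130,0,0,28,45],[0,0,-130,0,0,35,45],[0,0,-130,0,0,42,45],[0,0,-130,0,0,49,45],[0,0,-130,0,0,56,45]]])

```text
time_s: 8.02
position: [0.6354, 0.1121, 0.1769]
tool_rot: [0.0, 0.144, 0.99, -0.0]
ft_force: [-0.4, 0.3, -1.5]
gripper_width: 0.0449
```

```bash
python3 - <<'E'
from go import *
st(); goto(.4535,.1505,.16,5.6)
E
```

```text
t 8.02 p [0.6354 0.1121 0.1769] yang 73.5 F [-0.3536  0.3157 -1.5168] w 44.9 q1,7 [-0.1068  0.8208]
row: [185.4, -14.9, 16.8, 0.0, 0.0, 67.9] rows>= 5.0 10.0
```

>>> carry_out(plan=[[[25,-2,17,0,0,7,45],[55,-4,17,0,0,14,45],[90,-7,17,0,0,21,45],[125,-10,17,0,0,28,45],[155,-12,17,0,0,35,45],[175,-14,17,0,0,42,45],[185,-15,17,0,0,49,45],[185,-15,17,0,0,56,45],[185,-15,17,0,0,63,45],[185,-15,17,0,0,68,45],[185,-15,17,0,0,68,45],[185,-15,17,0,0,68,45]]])

```text
time_s: 9.02
position: [0.4537, 0.1499, 0.1597]
tool_rot: [0.0, 0.669, 0.743, 0.0]
ft_force: [1.3, -0.0, 0.7]
gripper_width: 0.0449
```

```bash
cat >> go.py <<'E'
def look(save=None,cams=("scene","side","wrist"),things=("can1","lid1")):
    for n in cams:
        c=bot.read_camera(n)
        if save: cv2.imwrite(f"pics/{save}_{n}.png",c["img"][:,:,::-1])
        for th in things:
            for d in dets(c,n,th):
                k=th[:3]
                if isgood(d,k) and not (d["bb"][0]==0 or d["bb"][1]==0 or d["bb"][2]==559 or d["bb"][3]==419):
                    print(n,k,round(d["conf"],2),d["n"],d["bb"],locate(c,k,d["cen"],0)[:2])
E
python3 - <<'E'
from go import *
st(); look("a"); goto(.4535,.1505,.022,5.6)
E
```

```text
t 9.02 p [0.4537 0.1499 0.1597] yang 6.0 F [ 1.2642 -0.0265  0.6567] w 44.9 q1,7 [-0.4753 -0.1764]
scene can 0.84 423 (np.int64(306), np.int64(127), np.int64(327), np.int64(155)) [0.4551 0.2446]
scene can 0.79 691 (np.int64(228), np.int64(193), np.int64(253), np.int64(226)) [ 0.4418 -0.0563]
scene can 0.69 842 (np.int64(135), np.int64(277), np.int64(167), np.int64(311)) [ 0.4401 -0.3724]
scene lid 0.71 398 (np.int64(204), np.int64(231), np.int64(226), np.int64(252)) [ 0.4471 -0.1624]
scene lid 0.67 430 (np.int64(170), np.int64(254), np.int64(193), np.int64(276)) [ 0.43   -0.2666]
scene lid 0.64 356 (np.int64(284), np.int64(158), np.int64(305), np.int64(178)) [0.4528 0.1491]
scene lid 0.49 291 (np.int64(327), np.int64(118), np.int64(346), np.int64(135)) [0.448  0.3424]
side can 0.92 338 (np.int64(215), np.int64(160), np.int64(233), np.int64(183)) [0.4384 0.2439]
side can 0.6 650 (np.int64(304), np.int64(302), np.int64(328), np.int64(333)) [ 0.44   -0.3714]
side lid 0.75 271 (np.int64(272), np.int64(253), np.int64(290), np.int64(271)) [ 0.448  -0.1609]
side lid 0.75 308 (np.int64(283), np.int64(282), np.int64(303), np.int64(300)) [ 0.4309 -0.2641]
side lid 0.74 177 (np.int64(231), np.int64(186), np.int64(246), np.int64(199)) [0.452  0.1515]
wrist can 0.92 906 (np.int64(230), np.int64(328), np.int64(279), np.int64(353)) [ 0.4412 -0.0037]
wrist can 0.71 6276 (np.int64(241), np.int64(30), np.int64(326), np.int64(122)) [0.4436 0.2502]
wrist lid 0.62 2857 (np.int64(253), np.int64(164), np.int64(313), np.int64(223)) [0.4536 0.1506]
row: [0.3, 0.2, 137.3, -0.0, -0.0, 0.3] rows>= 4.0 1.0
```

View pics/a_wrist.png

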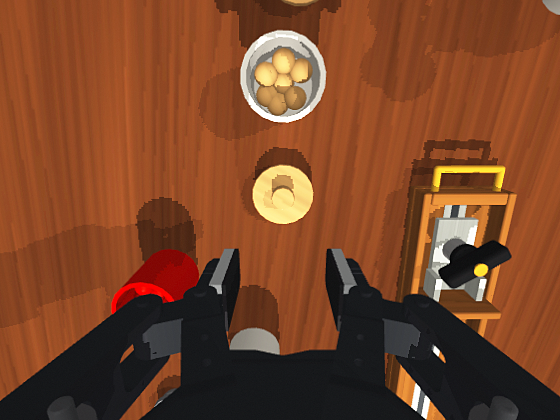

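>>> carry_out(plan=[[[0,0.5,40,0,0,0.3,45],[0,0.5,80,0,0,0.3,45],[0,0.5,115,0,0,0.3,45],[0,0.5,132,0,0,0.3,45],[0,0.5,138.5,0,0,0.3,45],[0,0.5,138.5,0,0,0.3,45],[0,0.5,138.5,0,0,0.3,45],[0,0.5,138.5,0,0,0.3,15],[0,0.5,138.5,0,0,0.3,10],[0,0.5,138.5,0,0,0.3,10],[0,0.5,138.5,0,0,0.3,10]]], newtons=60)

```text
time_s: 10.38
position: [0.4547, 0.1506, 0.0224]
tool_rot: [0.001, 0.672, 0.741, 0.001]
ft_force: [-0.1, -0.4, 7.0]
gripper_width: 0.0186
```

```bash
python3 - <<'E'
from go import *
st(); goto(.4436,.2502,.12,5.6); goto(.4436,.2502,.088,5.6)
E
```

```text
t 10.38 p [0.4547 0.1506 0.0224] yang 5.6 F [-0.1451 -0.3537  7.0227] w 18.6 q1,7 [-0.4289 -0.1596]
row: [100.2, -1.0, -97.5, 0.2, -0.0, 0.0] rows>= 4.0 1.0
row: [100.2, -1.1, -65.5, 0.2, -0.0, 0.0] rows>= 3.0 1.0
```

>>> carry_out(plan=[[[0,0,-20,0,0,0,10],[0,0,-60,0,0,0,10],[10,0,-98,0,0,0,10],[35,0,-100,0,0,0,10],[60,-0.5,-100,0,0,0,10],[80,-1,-100,0,0,0,10],[94,-1,-100,0,0,0,10],[100,-1,-100,0,0,0,10],[100,-1,-100,0,0,0,10],[100,-1,-100,0,0,0,10],[100,-1,-100,0,0,0,10]]])

```text
time_s: 11.3
position: [0.4432, 0.248, 0.121]
tool_rot: [0.0, 0.672, 0.74, -0.0]
ft_force: [-0.6, 0.6, 0.5]
gripper_width: 0.0187
```

```bash
python3 - <<'E'
from go import *
st(); look("b"); goto(.4436,.2502,.088,5.6)
E
```

```text
t 11.3 p [0.4432 0.248  0.121 ] yang 5.5 F [-0.5955  0.5896  0.5192] w 18.7 q1,7 [-0.6741 -0.3068]
scene can 0.76 676 (np.int64(228), np.int64(193), np.int64(253), np.int64(226)) [ 0.4415 -0.0564]
scene can 0.68 491 (np.int64(305), np.int64(130), np.int64(327), np.int64(156)) [0.4528 0.2397]
scene can 0.63 770 (np.int64(136), np.int64(278), np.int64(166), np.int64(311)) [ 0.4413 -0.3726]
scene lid 0.87 382 (np.int64(204), np.int64(231), np.int64(226), np.int64(252)) [ 0.4474 -0.1621]
scene lid 0.75 250 (np.int64(307), np.int64(117), np.int64(327), np.int64(135)) [0.4048 0.3018]
scene lid 0.68 425 (np.int64(170), np.int64(254), np.int64(193), np.int64(276)) [ 0.4299 -0.2669]
scene lid 0.61 304 (np.int64(326), np.int64(117), np.int64(346), np.int64(135)) [0.4481 0.3426]
side can 0.9 295 (np.int64(215), np.int64(163), np.int64(232), np.int64(182)) [0.4394 0.2429]
side can 0.82 518 (np.int64(252), np.int64(219), np.int64(272), np.int64(247)) [ 0.4394 -0.054 ]
side can 0.76 659 (np.int64(304), np.int64(302), np.int64(328), np.int64(333)) [ 0.4412 -0.3709]
side lid 0.62 287 (np.int64(272), np.int64(253), np.int64(290), np.int64(271)) [ 0.4471 -0.1615]
side lid 0.58 333 (np.int64(283), np.int64(283), np.int64(303), np.int64(302)) [ 0.43   -0.2666]
side lid 0.56 313 (np.int64(282), np.int64(166), np.int64(306), np.int64(192)) [0.6463 0.1082]
side lid 0.41 67 (np.int64(208), np.int64(153), np.int64(215), np.int64(164)) [0.4319 0.3495]
wrist can 0.65 2718 (np.int64(239), np.int64(166), np.int64(327), np.int64(224)) [0.4414 0.2713]
wrist lid 0.86 5081 (np.int64(261), np.int64(47), np.int64(338), np.int64(129)) [0.4474 0.344 ]
row: [0.6, 0.6, 32.8, -0.0, -0.0, 0.0] rows>= 1.0 1.0
```

View pics/b_wrist.png

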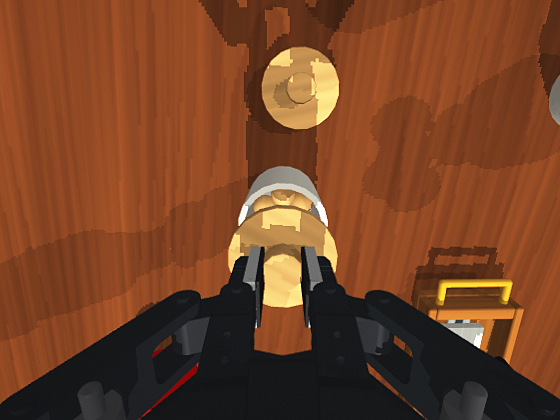

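```bash
python3 - <<'E'
from go import *
c=bot.read_camera("wrist"); cv2.imwrite("pics/b2.png",c["img"][:,:,::-1]); o=bot.observe(); st()
p=o["position"]
for z in(.0986,):
    q=proj(c,circ(.030,.019)+[p[0],p[1],z]); print("disc top circle cols",q[:,0].min(),q[:,0].max(),"rows",q[:,1].min(),q[:,1].max())
    m=[d for d in dets(c,"wrist","lid1",.1)]
    for d in m: print(d["conf"],d["bb"])
g=c["img"]; 
for r in (220,232,240): print(r,[(x,tuple(g[r,x])) for x in list(range(224,240,3))+list(range(328,344,3))])
print([tuple(g[r,283]) for r in range(196,216,2)])
E
```

```text
t 11.8 p [0.443  0.2496 0.1208] yang 5.6 F [-0.4896 -0.0059 -1.2617] w 18.8 q1,7 [-0.6754 -0.3071]
disc top circle cols 225.973016384811 337.7923089328481 rows 207.46472026769743 308.5209665601933
0.68 (np.int64(227), np.int64(205), np.int64(337), np.int64(307))
0.63 (np.int64(262), np.int64(49), np.int64(338), np.int64(130))
220 [(224, (np.uint8(132), np.uint8(68), np.uint8(35))), (227, (np.uint8(132), np.uint8(65), np.uint8(31))), (230, (np.uint8(134), np.uint8(69), np.uint8(34))), (233, (np.uint8(121), np.uint8(62), np.uint8(31))), (236, (np.uint8(118), np.uint8(57), np.uint8(28))), (239, (np.uint8(255), np.uint8(255), np.uint8(255))), (328, (np.uint8(139), np.uint8(52), np.uint8(12))), (331, (np.uint8(151), np.uint8(73), np.uint8(36))), (334, (np.uint8(144), np.uint8(72), np.uint8(33))), (337, (np.uint8(138), np.uint8(71), np.uint8(36))), (340, (np.uint8(157), np.uint8(80), np.uint8(38))), (343, (np.uint8(158), np.uint8(79), np.uint8(37)))]
232 [(224, (np.uint8(131), np.uint8(67), np.uint8(32))), (227, (np.uint8(133), np.uint8(67), np.uint8(33))), (230, (np.uint8(134), np.uint8(6
[... 896 characters left out ...]
nt8(225), np.uint8(132))), (334, (np.uint8(176), np.uint8(104), np.uint8(57))), (337, (np.uint8(161), np.uint8(80), np.uint8(36))), (340, (np.uint8(155), np.uint8(78), np.uint8(38))), (343, (np.uint8(153), np.uint8(76), np.uint8(38)))]
[(np.uint8(214), np.uint8(159), np.uint8(87)), (np.uint8(210), np.uint8(153), np.uint8(88)), (np.uint8(230), np.uint8(169), np.uint8(95)), (np.uint8(255), np.uint8(244), np.uint8(150)), (np.uint8(255), np.uint8(245), np.uint8(144)), (np.uint8(121), np.uint8(85), np.uint8(48)), (np.uint8(202), np.uint8(141), np.uint8(77)), (np.uint8(255), np.uint8(230), np.uint8(137)), (np.uint8(252), np.uint8(227), np.uint8(134)), (np.uint8(252), np.uint8(224), np.uint8(129))]
```

>>> carry_out(plan=[[[0.6,0.5,20,0,0,0,10],[0.6,0.5,32,0,0,0,10],[0.6,0.5,35,0,0,0,10],[0.6,0.5,37,0,0,0,10],[0.6,0.5,39,0,0,0,10],[0.6,0.5,41,0,0,0,10],[0.6,0.5,43,0,0,0,10],[0.6,0.5,44,0,0,0,10],[0.6,0.5,44,0,0,0,10]]])

```text
time_s: 12.6
position: [0.4434, 0.2508, 0.0802]
tool_rot: [-0.0, 0.672, 0.741, 0.001]
ft_force: [-5.6, -1.7, 33.6]
gripper_width: 0.0188
```

```bash
python3 - <<'E'
from go import *
st(); 
c=bot.read_camera("wrist"); cv2.imwrite("pics/b3.png",c["img"][:,:,::-1])
E
```

```text
t 12.6 p [0.4434 0.2508 0.0802] yang 5.6 F [-5.5758 -1.6667 33.6126] w 18.8 q1,7 [-0.6575 -0.2972]
```

View pics/b3.png

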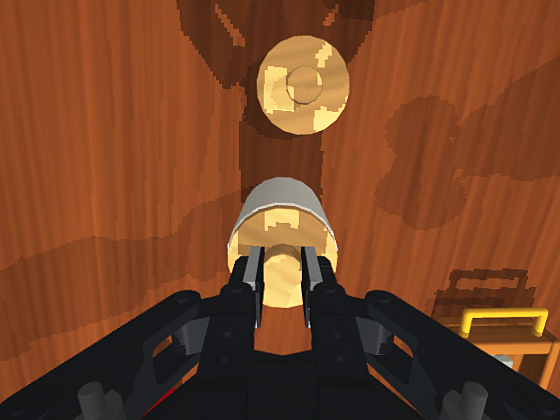

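>>> carry_out(plan=[[[0,0,-4,0,0,0,10],[0,0,-4,0,0,0,45],[0,0,-4,0,0,0,45],[0,0,-20,0,0,0,45],[0,0,-60,0,0,0,45],[-40,0,-85,0,0,0,45],[-80,0,-85,0,0,0,45],[-121,0,-85,0,0,0,45],[-162,0,-85,0,0,0,45],[-203,0,-85,0,0,0,45],[-243,0,-85,0,0,0,45],[-280,0,-85,0,0,0,45]]])

```text
time_s: 13.65
position: [0.4706, -0.0313, 0.1614]
tool_rot: [0.0, 0.672, 0.74, -0.0]
ft_force: [0.6, 0.4, 0.4]
gripper_width: 0.0452
```

```bash
python3 - <<'E'
from go import *
st(); goto(.4473,-.162,.14,5.6)
E
```

```text
t 13.65 p [ 0.4706 -0.0313  0.1614] yang 5.5 F [0.5738 0.4288 0.4278] w 45.2 q1,7 [-0.0651  0.1375]
row: [-127.9, -35.8, 21.5, -0.0, 0.0, -0.1] rows>= 4.0 1.0
```

>>> carry_out(plan=[[[-40,-10,0,0,0,0,45],[-80,-22,0,0,0,0,45],[-110,-30,0,0,0,0,45],[-128,-36,0,0,0,0,45],[-128,-36,0,0,0,0,45],[-128,-36,0,0,0,0,45]]])

```text
time_s: 14.15
position: [0.447, -0.1605, 0.1613]
tool_rot: [-0.0, 0.673, 0.74, -0.0]
ft_force: [0.4, 0.1, 0.3]
gripper_width: 0.0451
```

```bash
python3 - <<'E'
from go import *
look("c");st(); goto(.4473,-.162,.0215,5.6)
E
```

```text
scene can 0.69 756 (np.int64(136), np.int64(278), np.int64(166), np.int64(311)) [ 0.4406 -0.3737]
scene can 0.64 677 (np.int64(229), np.int64(193), np.int64(253), np.int64(226)) [ 0.4412 -0.0561]
scene lid 0.86 285 (np.int64(326), np.int64(117), np.int64(345), np.int64(134)) [0.4447 0.3421]
scene lid 0.81 428 (np.int64(170), np.int64(254), np.int64(193), np.int64(276)) [ 0.4302 -0.2665]
scene lid 0.79 273 (np.int64(307), np.int64(125), np.int64(327), np.int64(140)) [0.4196 0.2857]
scene lid 0.73 397 (np.int64(204), np.int64(231), np.int64(226), np.int64(252)) [ 0.4469 -0.1622]
side can 0.85 256 (np.int64(253), np.int64(222), np.int64(270), np.int64(245)) [ 0.4286 -0.0594]
side can 0.57 620 (np.int64(305), np.int64(302), np.int64(328), np.int64(333)) [ 0.4419 -0.3712]
side can 0.51 196 (np.int64(217), np.int64(169), np.int64(232), np.int64(183)) [0.4358 0.2262]
side lid 0.77 237 (np.int64(273), np.int64(254), np.int64(290), np.int64(270)) [ 0.4484 -0.1619]
side lid 0.7 186 (np.int64(215), np.int64(157), np.int64(231), np.int64(170)) [0.4611 0.3086]
side lid 0.64 346 (np.int64(283), np.int64(282), np.int64(304), np.int64(301)) [ 0.4317 -0.2654]
wrist can 0.81 610 (np.int64(238), np.int64(334), np.int64(283), np.int64(353)) [ 0.442  -0.3163]
wrist can 0.6 6229 (np.int64(243), np.int64(26), np.int64(327), np.int64(118)) [ 0.4398 -0.0541]
wrist can 0.56 1967 (np.int64(237), np.int64(261), np.int64(284), np.int64(311)) [ 0.4347 -0.2461]
wrist lid 0.84 2714 (np.int64(252), np.int64(168), np.int64(310), np.int64(226)) [ 0.4472 -0.1615]
wrist lid 0.68 1971 (np.int64(237), np.int64(260), np.int64(284), np.int64(310)) [ 0.4339 -0.2644]
t 14.6 p [ 0.4478 -0.1585  0.1617] yang 5.7 F [-0.1389 -1.2046 -0.0792] w 45.0 q1,7 [0.2374 0.3563]
row: [-3.5, -0.8, 140.2, 0.0, -0.0, 0.1] rows>= 4.0 1.0
```

View pics/c_wrist.png

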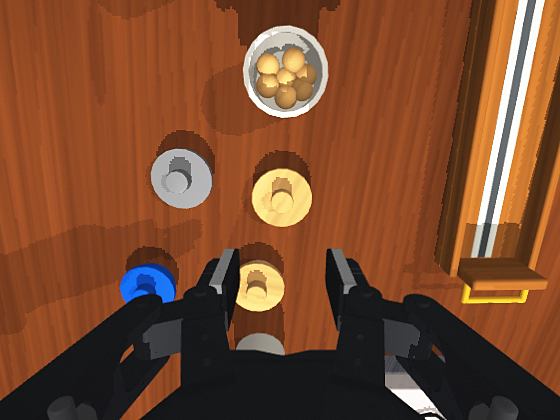

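View pics/c_side.png

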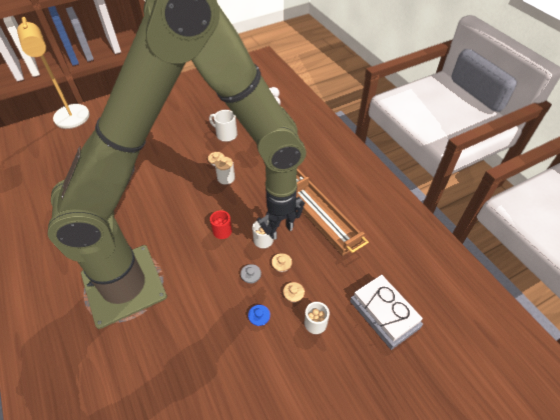

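>>> carry_out(plan=[[[-3,-0.8,40,0,0,0,45],[-3,-0.8,80,0,0,0,45],[-3,-0.8,115,0,0,0,45],[-3,-0.8,133,0,0,0,45],[-3,-0.8,139.5,0,0,0,45],[-3,-0.8,139.5,0,0,0,45],[-3,-0.8,139.5,0,0,0,45],[-3,-0.8,139.5,0,0,0,15],[-3,-0.8,139.5,0,0,0,10],[-3,-0.8,139.5,0,0,0,10],[-3,-0.8,139.5,0,0,0,10]]])

```text
time_s: 15.52
position: [0.448, -0.1625, 0.024]
tool_rot: [0.001, 0.672, 0.741, 0.001]
ft_force: [-0.4, 0.8, 6.8]
gripper_width: 0.0191
```

```bash
python3 - <<'E'
from go import *
st(); goto(.4398,-.0541,.122,5.6)
E
```

```text
t 15.52 p [ 0.448  -0.1625  0.024 ] yang 5.6 F [-0.4039  0.7795  6.8196] w 19.1 q1,7 [0.2506 0.357 ]
row: [108.6, 2.7, -98.1, 0.2, 0.1, 0.0] rows>= 4.0 1.0
```

>>> carry_out(plan=[[[0,0,-20,0,0,0,10],[0,0,-60,0,0,0,10],[10,0,-98,0,0,0,10],[35,1,-98,0,0,0,10],[65,2,-98,0,0,0,10],[88,2.7,-98,0,0,0,10],[102,2.7,-98,0,0,0,10],[108,2.7,-98,0,0,0,10],[108.5,2.7,-98,0,0,0,10],[108.5,2.7,-98,0,0,0,10],[108.5,2.7,-98,0,0,0,10],[108.5,2.7,-98,0,0,0,10]]])

```text
time_s: 16.52
position: [0.4393, -0.0554, 0.1204]
tool_rot: [0.0, 0.673, 0.74, -0.0]
ft_force: [0.7, -0.7, -0.8]
gripper_width: 0.0186
```

```bash
cat >> go.py <<'E'
def held(zoff,save):
    c=bot.read_camera("wrist"); cv2.imwrite(f"pics/{save}.png",c["img"][:,:,::-1]); o=bot.observe(); st(); p=o["position"]
    q=proj(c,circ(.030,.019)+[p[0],p[1],p[2]-zoff]); print("pred cols",q[:,0].min(),q[:,0].max(),"row",q[:,1].min())
    for d in dets(c,"wrist","lid1",.1): print(d["conf"],d["bb"])
    for d in dets(c,"wrist","can1",.1): print("can",d["conf"],d["bb"])
E
python3 - <<'E'
from go import *
held(.024,"d1"); goto(.4398,-.0541,.084,5.6)
E
```

```text
t 16.57 p [ 0.4392 -0.0553  0.1203] yang 5.5 F [ 0.2466 -0.0974 -0.3994] w 18.3 q1,7 [-0.0014  0.2027]
pred cols 226.52184667149652 337.10423466428665 row 206.20395650642286
0.98 (np.int64(145), np.int64(264), np.int64(209), np.int64(305))
0.96 (np.int64(229), np.int64(202), np.int64(336), np.int64(303))
0.6 (np.int64(156), np.int64(391), np.int64(170), np.int64(404))
can 0.71 (np.int64(76), np.int64(3), np.int64(208), np.int64(116))
can 0.57 (np.int64(239), np.int64(166), np.int64(327), np.int64(222))
can 0.36 (np.int64(445), np.int64(0), np.int64(559), np.int64(384))
row: [0.7, 0.8, 36.2, -0.0, 0.0, -0.1] rows>= 1.0 1.0
```

View pics/d1.png

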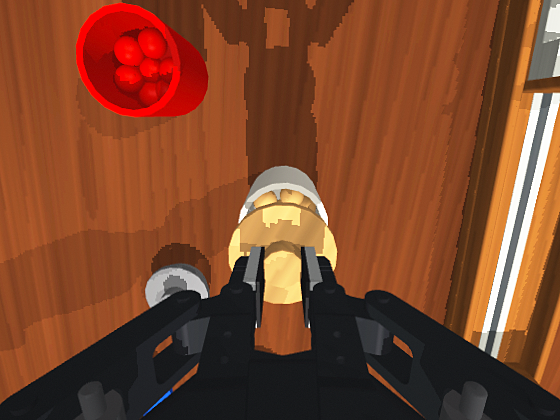

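>>> carry_out(plan=[[[0,0.6,20,0,0,0,10],[0,0.6,31,0,0,0,10],[0,0.6,34,0,0,0,10],[0,0.6,36,0,0,0,10],[0,0.6,38,0,0,0,10],[0,0.6,40,0,0,0,10],[0,0.6,41,0,0,0,10],[0,0.6,42,0,0,0,10],[0,0.6,42,0,0,0,10]]])

```text
time_s: 17.42
position: [0.4398, -0.0545, 0.0816]
tool_rot: [0.001, 0.672, 0.741, 0.001]
ft_force: [-3.9, 0.3, 40.1]
gripper_width: 0.0188
```

```bash
python3 - <<'E'
from go import *
st(); 
c=bot.read_camera("wrist"); cv2.imwrite("pics/d2.png",c["img"][:,:,::-1])
E
```

```text
t 17.42 p [ 0.4398 -0.0545  0.0816] yang 5.6 F [-3.9475  0.2757 40.1176] w 18.8 q1,7 [0.0069 0.2045]
```

View pics/d2.png

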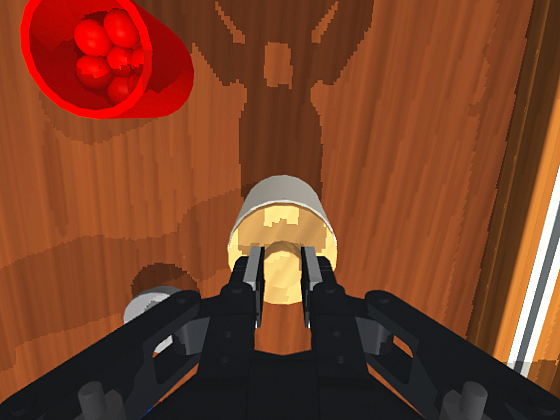

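>>> carry_out(plan=[[[0,0,-4,0,0,0,10],[0,0,-5,0,0,0,45],[0,0,-5,0,0,0,45],[0,0,-20,0,0,0,45],[0,0,-55,0,0,0,45],[-35,0,-80,0,0,0,45],[-75,0,-80,0,0,0,45],[-115,5,-80,0,0,0,45],[-155,9,-80,0,0,0,45],[-185,11,-80,0,0,0,45],[-203,12,-80,0,0,0,45],[-210,12,-80,0,0,0,45]]])

```text
time_s: 18.47
position: [0.472, -0.266, 0.1579]
tool_rot: [0.001, 0.674, 0.739, -0.001]
ft_force: [-0.2, -0.5, 0.2]
gripper_width: 0.0452
```

>>> carry_out(plan=[[[0,0,0,0,0,0,45],[0,0,0,0,0,0,45],[0,0,0,0,0,0,45]]])

```text
time_s: 18.72
position: [0.4721, -0.2592, 0.1579]
tool_rot: [-0.001, 0.671, 0.742, 0.0]
ft_force: [-0.6, 1.0, 0.3]
gripper_width: 0.0451
```

```bash
python3 - <<'E'
from go import *
look("e",cams=("scene","wrist"));st(); goto(.431,-.2655,.0225,5.6)
E
```

```text
scene can 0.85 317 (np.int64(305), np.int64(138), np.int64(326), np.int64(156)) [0.4608 0.2295]
scene can 0.75 290 (np.int64(231), np.int64(208), np.int64(253), np.int64(226)) [ 0.4623 -0.0717]
scene can 0.61 814 (np.int64(136), np.int64(277), np.int64(166), np.int64(311)) [ 0.4409 -0.3725]
scene lid 0.83 280 (np.int64(327), np.int64(118), np.int64(345), np.int64(135)) [0.4479 0.3412]
scene lid 0.73 344 (np.int64(229), np.int64(193), np.int64(250), np.int64(212)) [ 0.4143 -0.0354]
scene lid 0.72 383 (np.int64(171), np.int64(254), np.int64(192), np.int64(275)) [ 0.4299 -0.2659]
scene lid 0.59 318 (np.int64(306), np.int64(123), np.int64(327), np.int64(141)) [0.4185 0.2853]
wrist can 0.7 2895 (np.int64(209), np.int64(166), np.int64(271), np.int64(224)) [ 0.4358 -0.2544]
wrist can 0.65 3023 (np.int64(227), np.int64(257), np.int64(272), np.int64(349)) [ 0.4525 -0.37  ]
wrist lid 0.91 2759 (np.int64(211), np.int64(166), np.int64(269), np.int64(223)) [ 0.4311 -0.2646]
t 19.02 p [ 0.4723 -0.261   0.1583] yang 5.7 F [ 0.3739 -0.8229 -0.531 ] w 45.2 q1,7 [0.4233 0.5119]
row: [-0.4, -41.6, 135.8, -0.0, -0.0, 0.1] rows>= 4.0 1.0
```

View pics/e_wrist.png

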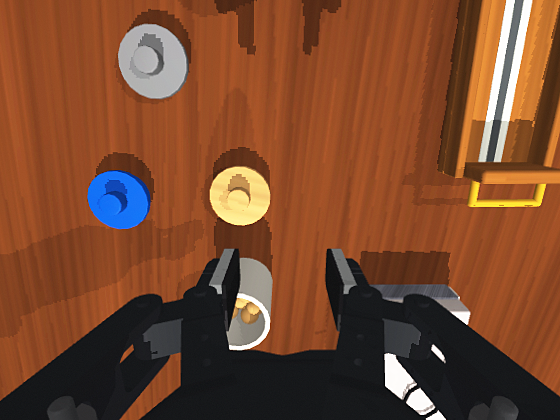

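>>> carry_out(plan=[[[0.2,-35,10,0,0,0,45],[0.2,-41.5,40,0,0,0,45],[0.2,-41.5,80,0,0,0,45],[0.2,-41.5,115,0,0,0,45],[0.2,-41.5,130,0,0,0,45],[0.2,-41.5,136,0,0,0,45],[0.2,-41.5,136,0,0,0,45],[0.2,-41.5,136,0,0,0,45],[0.2,-41.5,136,0,0,0,15],[0.2,-41.5,136,0,0,0,10],[0.2,-41.5,136,0,0,0,10],[0.2,-41.5,136,0,0,0,10]]])

```text
time_s: 20.02
position: [0.4318, -0.2661, 0.0239]
tool_rot: [0.001, 0.672, 0.741, 0.0]
ft_force: [-0.7, -0.3, 7.0]
gripper_width: 0.0187
```

```bash
python3 - <<'E'
from go import *
st(); goto(.4408,-.3722,.122,5.6)
E
```

```text
t 20.02 p [ 0.4318 -0.2661  0.0239] yang 5.6 F [-0.6746 -0.3268  7.02  ] w 18.7 q1,7 [0.465  0.5333]
row: [-106.6, -1.2, -97.9, 0.1, 0.1, 0.0] rows>= 4.0 1.0
```

>>> carry_out(plan=[[[0,0,-20,0,0,0,10],[0,0,-60,0,0,0,10],[-5,0,-98,0,0,0,10],[-35,0,-98,0,0,0,10],[-65,-1,-98,0,0,0,10],[-88,-1,-98,0,0,0,10],[-101,-1,-98,0,0,0,10],[-106,-1,-98,0,0,0,10],[-106.5,-1,-98,0,0,0,10],[-106.5,-1,-98,0,0,0,10],[-106.5,-1,-98,0,0,0,10],[-106.5,-1,-98,0,0,0,10]]])

```text
time_s: 21.02
position: [0.4405, -0.37, 0.1202]
tool_rot: [-0.001, 0.671, 0.742, 0.0]
ft_force: [0.1, 0.6, -1.0]
gripper_width: 0.0189
```

```bash
python3 - <<'E'
from go import *
held(.0239,"f1"); look(cams=("scene","side"),things=("can1",)); goto(.4408,-.3722,.084,5.6)
E
```

```text
t 21.07 p [ 0.4405 -0.3703  0.1202] yang 5.7 F [-0.3684  0.2768 -1.448 ] w 18.6 q1,7 [0.6425 0.6691]
pred cols 226.58529276820738 337.1652225143681 row 207.03294517311213
0.95 (np.int64(87), np.int64(37), np.int64(165), np.int64(120))
0.67 (np.int64(229), np.int64(202), np.int64(336), np.int64(303))
can 0.71 (np.int64(239), np.int64(169), np.int64(325), np.int64(220))
scene can 0.9 459 (np.int64(137), np.int64(282), np.int64(166), np.int64(311)) [ 0.4558 -0.377 ]
scene can 0.88 301 (np.int64(230), np.int64(208), np.int64(253), np.int64(225)) [ 0.4603 -0.0703]
scene can 0.6 270 (np.int64(305), np.int64(139), np.int64(325), np.int64(156)) [0.4605 0.2271]
side can 0.85 386 (np.int64(304), np.int64(311), np.int64(328), np.int64(333)) [ 0.4307 -0.3834]
side can 0.63 205 (np.int64(216), np.int64(168), np.int64(232), np.int64(182)) [0.4355 0.2289]
side can 0.62 245 (np.int64(253), np.int64(232), np.int64(272), np.int64(247)) [ 0.4291 -0.0761]
row: [-0.7, 0.4, 36.2, -0.0, -0.0, 0.0] rows>= 1.0 1.0
```

View pics/f1.png

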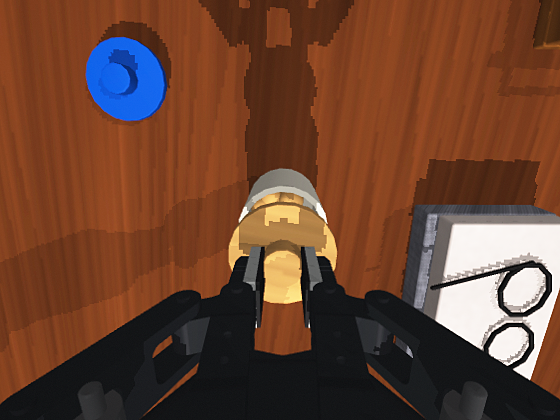

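>>> carry_out(plan=[[[-1.3,0.4,20,0,0,0,10],[-1.3,0.4,31,0,0,0,10],[-1.3,0.4,34,0,0,0,10],[-1.3,0.4,36,0,0,0,10],[-1.3,0.4,38,0,0,0,10],[-1.3,0.4,40,0,0,0,10],[-1.3,0.4,41,0,0,0,10],[-1.3,0.4,42,0,0,0,10],[-1.3,0.4,42,0,0,0,10]]])

```text
time_s: 22.12
position: [0.441, -0.372, 0.0817]
tool_rot: [0.0, 0.671, 0.741, 0.0]
ft_force: [-4.4, 6.3, 27.6]
gripper_width: 0.0188
```

```bash
python3 - <<'E'
from go import *
st(); 
c=bot.read_camera("wrist"); cv2.imwrite("pics/f2.png",c["img"][:,:,::-1])
E
```

```text
t 22.12 p [ 0.441  -0.372   0.0817] yang 5.6 F [-4.4113  6.2786 27.6439] w 18.8 q1,7 [0.6423 0.6653]
```

View pics/f2.png

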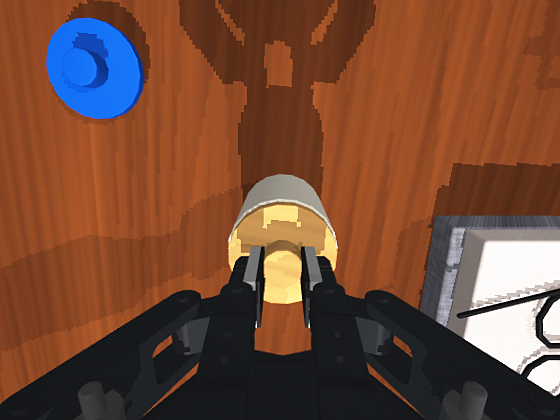

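>>> carry_out(plan=[[[0,0,-4,0,0,0,10],[0,0,-5,0,0,0,45],[0,0,-5,0,0,0,45],[0,0,-20,0,0,0,45],[0,0,-55,0,0,0,60],[30,30,-95,0,0,0,85],[50,60,-130,0,0,0,85],[60,95,-150,0,0,0,85],[60,130,-150,0,0,0,85],[60,150,-150,0,0,0,85],[60,160,-150,0,0,0,85],[60,160,-150,0,0,0,85]]])

```text
time_s: 23.17
position: [0.5979, -0.2955, 0.2279]
tool_rot: [0.001, 0.67, 0.742, 0.001]
ft_force: [-0.3, 1.0, 0.3]
gripper_width: 0.0855
```

>>> carry_out(plan=[[[0,0,0,0,0,0,85],[0,0,0,0,0,0,85],[0,0,0,0,0,0,85],[0,0,0,0,0,0,85],[0,0,0,0,0,0,85]]])

```text
time_s: 23.58
position: [0.5933, -0.2983, 0.2283]
tool_rot: [-0.0, 0.672, 0.74, -0.0]
ft_force: [-0.0, -0.2, -0.1]
gripper_width: 0.085
```

```bash
python3 - <<'E'
from go import *
from tray import over
c=bot.read_camera("wrist"); st(); np.save("wc.npy",c,allow_pickle=True)
over((.6485,-.021,.097),.265,1.25,"t1",((c,"w",1,(0,0,560,420)),))
look(cams=("scene","side"),things=("can1",))
E
```

```text
t 23.63 p [ 0.5936 -0.2981  0.2284] yang 5.6 F [0.2752 0.2469 0.3818] w 84.7 q1,7 [0.4018 0.485 ]
scene can 0.69 290 (np.int64(231), np.int64(207), np.int64(253), np.int64(225)) [ 0.4623 -0.0702]
scene can 0.59 308 (np.int64(310), np.int64(137), np.int64(331), np.int64(155)) [0.4691 0.241 ]
side can 0.83 239 (np.int64(216), np.int64(163), np.int64(234), np.int64(180)) [0.4451 0.2414]
side can 0.71 236 (np.int64(304), np.int64(317), np.int64(326), np.int64(334)) [ 0.4233 -0.3915]
side can 0.49 247 (np.int64(253), np.int64(231), np.int64(272), np.int64(247)) [ 0.4294 -0.0751]
```

View pics/t1w.png

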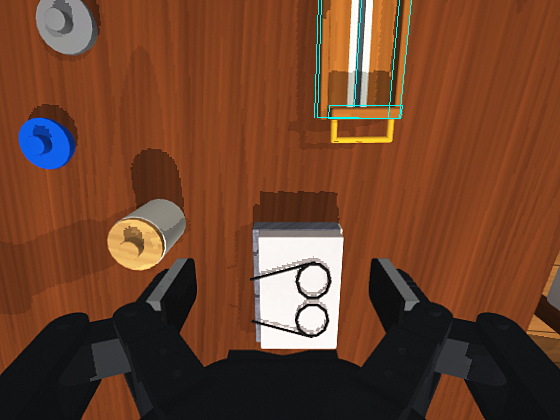

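```bash
python3 - <<'E'
from tray import *
c=np.load("wc.npy",allow_pickle=True).item()
over((.6485,-.021,.097),.265,1.25,"t2",((c,"w",5,(300,0,430,150)),))
im=cv2.imread("pics/t2w.png"); cv2.imwrite("pics/t2w.png",im[150:,:])
E
```

```text
(no output)
```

View pics/t2w.png

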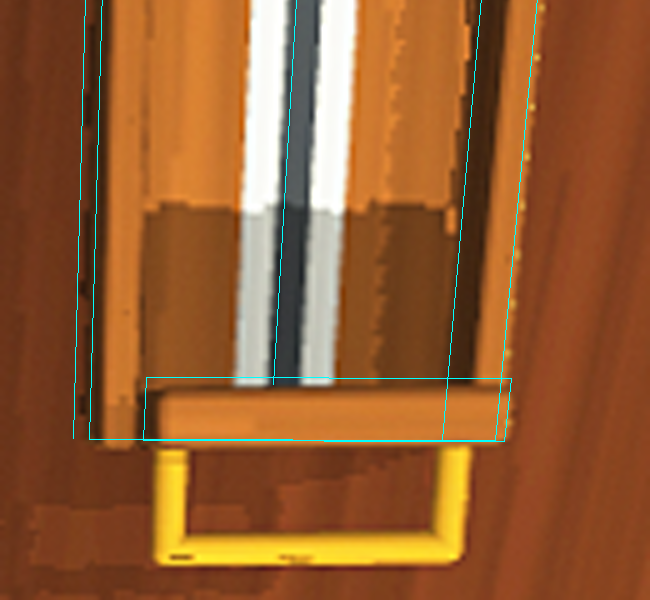

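```bash
cat >> go.py <<'E'
def lidded(cams=("scene","side","wrist"),save=None,z=.058):
    for n in cams:
        c=bot.read_camera(n)
        if save: cv2.imwrite(f"pics/{save}_{n}.png",c["img"][:,:,::-1])
        for d in dets(c,n,"lid1"):
            if not isgood(d,"lid"): continue
            # disc/knob only visible: centroid of disc top circle + knob
            px=d["cen"]; p=onplane(c,px,z+.02)
            for _ in range(6):
                p[2]=z
                m=maskof(c,[sil(c,np.r_[circ(.030,.012),circ(.030,.019)]+p),sil(c,np.r_[LIDK,circ(.011,.019)]+p)]); mm=cv2.moments(m,True)
                e=px-(np.array([mm["m10"]/mm["m00"],mm["m01"]/mm["m00"]])/4-.375)
                p=p+onplane(c,px,z+.02)-onplane(c,px-e,z+.02)
            print(n,"lid@z",z,round(d["conf"],2),d["bb"],d["n"],p[:2])
E
python3 - <<'E'
from go import *
lidded(save="g"); goto(.441,-.372,.16,5.6); st()
E
```

```text
scene lid@z 0.058 0.87 (np.int64(312), np.int64(122), np.int64(331), np.int64(140)) 303 [0.4536 0.2612]
scene lid@z 0.058 0.81 (np.int64(327), np.int64(118), np.int64(345), np.int64(135)) 261 [0.4742 0.3036]
scene lid@z 0.058 0.61 (np.int64(136), np.int64(277), np.int64(159), np.int64(301)) 490 [ 0.4408 -0.374 ]
scene lid@z 0.058 0.59 (np.int64(229), np.int64(192), np.int64(251), np.int64(212)) 375 [ 0.4409 -0.0552]
side lid@z 0.058 0.92 (np.int64(307), np.int64(302), np.int64(327), np.int64(323)) 368 [ 0.4402 -0.3727]
side lid@z 0.058 0.73 (np.int64(253), np.int64(219), np.int64(271), np.int64(234)) 235 [ 0.4394 -0.0537]
side lid@z 0.058 0.53 (np.int64(216), np.int64(154), np.int64(230), np.int64(166)) 162 [0.4502 0.2657]
wrist lid@z 0.058 0.69 (np.int64(107), np.int64(218), np.int64(163), np.int64(270)) 2335 [ 0.4412 -0.3714]
row: [-59.1, -159.8, 68.2, 0.0, -0.0, 0.0] rows>= 5.0 1.0
t 24.13 p [ 0.5942 -0.2976  0.2282] yang 5.6 F [-0.3193  0.3157  0.0708] w 84.8 q1,7 [0.4009 0.485 ]
```

View pics/g_scene.png

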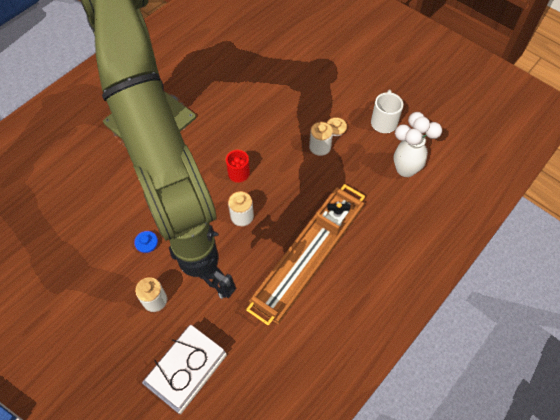

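>>> carry_out(plan=[[[-20,-40,20,0,0,0,85],[-35,-80,40,0,0,0,85],[-48,-115,50,0,0,0,85],[-56,-145,60,0,0,0,85],[-59,-157,68,0,0,0,85],[-59,-160,68,0,0,0,85],[-59,-160,68,0,0,0,85],[-59,-160,105,0,0,0,85],[-59,-160,145,0,0,0,85],[-59,-160,180,0,0,0,85],[-59,-160,195,0,0,0,85],[-59,-160,200,0,0,0,85]]], newtons=50)

```text
time_s: 25.13
position: [0.4426, -0.3694, 0.0257]
tool_rot: [-0.001, 0.67, 0.742, 0.001]
ft_force: [-0.3, 0.5, -0.1]
gripper_width: 0.085
```

>>> carry_out(plan=[[[0,0,0,0,0,0,85],[0,0,0,0,0,0,85],[0,0,0,0,0,0,50],[0,0,0,0,0,0,50],[0,0,0,0,0,0,50],[0,0,0,0,0,0,50]]])

```text
time_s: 25.63
position: [0.4415, -0.3726, 0.0303]
tool_rot: [0.001, 0.672, 0.741, 0.0]
ft_force: [-0.9, 0.7, 6.0]
gripper_width: 0.0607
```

```bash
python3 - <<'E'
from go import *
c=bot.read_camera("wrist"); cv2.imwrite("pics/g2.png",c["img"][:,:,::-1])
st(); goto(.6648,-.1743,.12,5.6)
E
```

```text
t 25.68 p [ 0.4415 -0.3726  0.0303] yang 5.6 F [-0.4146  0.4044  6.2181] w 60.3 q1,7 [0.6363 0.6641]
row: [175.4, 241.8, -89.6, 0.1, 0.1, 0.0] rows>= 8.0 1.0
```

View pics/g2.png

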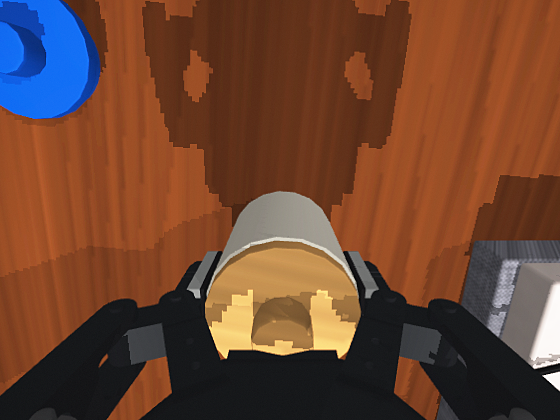

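>>> carry_out(plan=[[[0,0,-25,0,0,0,50],[0,0,-60,0,0,0,50],[0,0,-95,0,0,0,50],[20,30,-95,0,0,0,50],[45,60,-95,0,0,0,50],[70,92,-95,0,0,0,50],[95,126,-95,0,0,0,50],[120,160,-95,0,0,0,50],[142,192,-95,0,0,0,50],[160,218,-95,0,0,0,50],[170,234,-95,0,0,0,50],[175,242,-95,0,0,0,50]]])

```text
time_s: 26.68
position: [0.6672, -0.1692, 0.1235]
tool_rot: [-0.0, 0.67, 0.743, 0.002]
ft_force: [0.7, 1.3, -4.8]
gripper_width: 0.0603
```

>>> carry_out(plan=[[[0,0,0,0,0,0,50],[0,0,0,0,0,0,50],[0,0,0,0,0,0,50],[0,0,0,0,0,0,50]]])

```text
time_s: 27.02
position: [0.6625, -0.177, 0.1233]
tool_rot: [-0.0, 0.673, 0.74, -0.001]
ft_force: [-0.9, -0.3, -3.9]
gripper_width: 0.0606
```

```bash
python3 - <<'E'
from go import *
from tray import over
c=bot.read_camera("wrist"); st()
over((.650,-.022,.097),.265,1.25,"t3",((c,"w",1,(0,0,560,420)),))
goto(.6648,-.1743,.048,5.6)
E
```

```text
t 27.07 p [ 0.6629 -0.1765  0.1234] yang 5.4 F [-0.1429  0.0694 -4.2671] w 60.3 q1,7 [0.1767 0.3143]
row: [2.1, 2.2, 75.4, -0.1, 0.1, -0.2] rows>= 2.0 1.0
```

View pics/t3w.png

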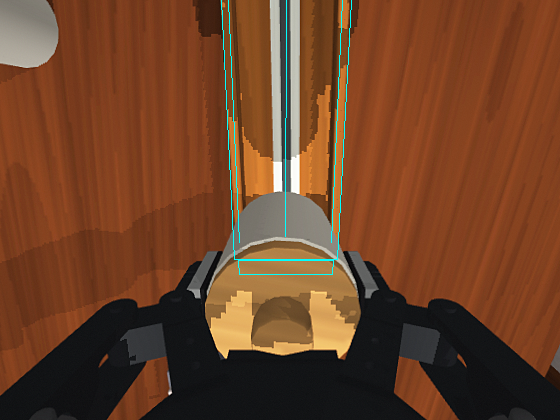

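>>> carry_out(plan=[[[3,2,10,0,0,0,50],[3,2,25,0,0,0,50],[3,2,42,0,0,0,50],[3,2,58,0,0,0,50],[3,2,70,0,0,0,50],[3,2,76,0,0,0,50],[3,2,79,0,0,0,50],[3,2,81,0,0,0,50],[3,2,81,0,0,0,50],[3,2,81,0,0,0,50]]])

```text
time_s: 27.9
position: [0.6671, -0.1712, 0.0431]
tool_rot: [0.001, 0.672, 0.741, 0.001]
ft_force: [0.3, -0.5, -2.9]
gripper_width: 0.0604
```

```bash
python3 - <<'E'
from go import *
st()
c=bot.read_camera("wrist"); cv2.imwrite("pics/g3.png",c["img"][:,:,::-1])
c=bot.read_camera("scene"); cv2.imwrite("pics/g3s.png",cv2.resize(c["img"][200:350,200:360,::-1],None,fx=4,fy=4,interpolation=cv2.INTER_CUBIC))
E
```

```text
t 27.9 p [ 0.6671 -0.1712  0.0431] yang 5.6 F [ 0.3236 -0.5421 -2.8764] w 60.4 q1,7 [0.1723 0.3095]
```

View pics/g3.png

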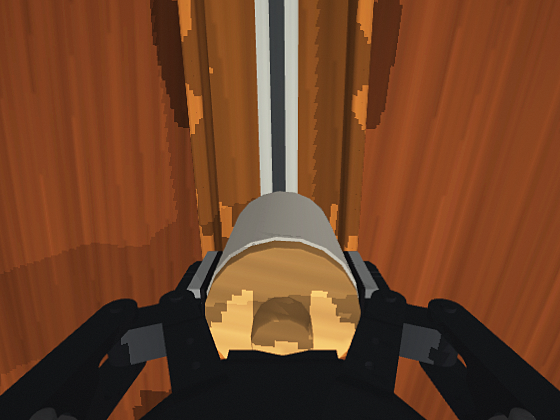

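View pics/g3s.png

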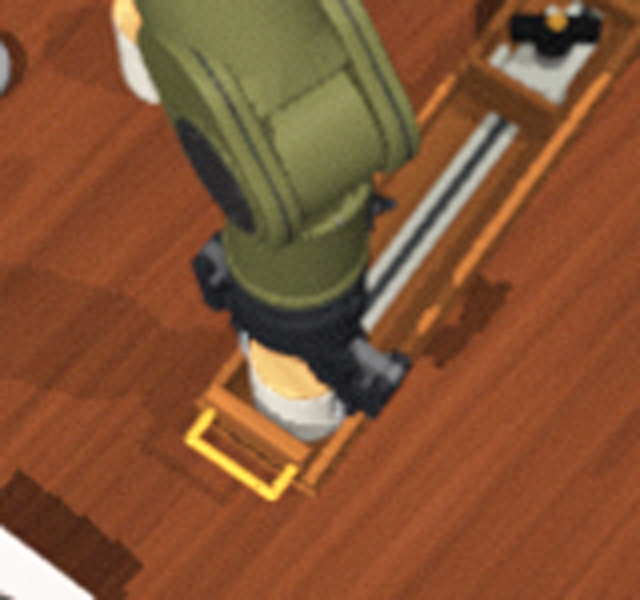

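>>> carry_out(plan=[[[-2,-2,1,0,0,0,50],[-2,-2,2,0,0,0,50],[-2,-2,2,0,0,0,50],[-2,-2,2,0,0,0,50],[-2,-2,2,0,0,0,76],[-2,-2,2,0,0,0,76],[-2,-2,2,0,0,0,76]]])

```text
time_s: 28.58
position: [0.6644, -0.174, 0.0406]
tool_rot: [0.0, 0.672, 0.741, -0.0]
ft_force: [-0.3, 0.2, -0.1]
gripper_width: 0.0762
```

```bash
python3 - <<'E'
from go import *
st()
c=bot.read_camera("wrist"); cv2.imwrite("pics/g4.png",c["img"][:,:,::-1])
E
```

```text
t 28.58 p [ 0.6644 -0.174   0.0406] yang 5.6 F [-0.3021  0.1657 -0.1045] w 76.2 q1,7 [0.1765 0.3126]
```

View pics/g4.png

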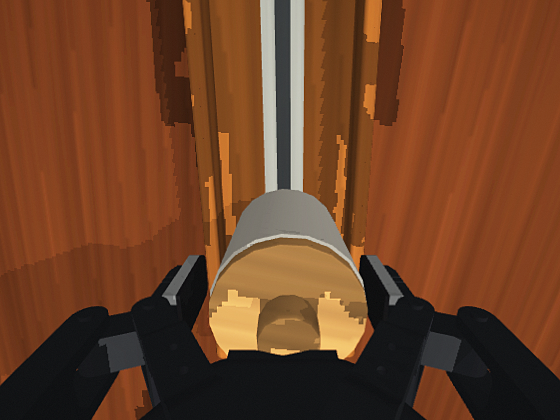

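>>> carry_out(plan=[[[0,0,-30,0,0,0,85],[0,0,-70,0,0,0,85],[0,0,-110,0,0,0,85],[30,-30,-120,0,0,0,85],[60,-60,-120,0,0,0,85],[90,-90,-120,0,0,0,85],[110,-120,-120,0,0,0,85],[125,-155,-120,0,0,0,85],[138,-185,-120,0,0,0,85],[140,-205,-120,0,0,0,85],[140,-211,-120,0,0,0,85],[140,-211,-120,0,0,0,85]]])

```text
time_s: 29.63
position: [0.4395, -0.055, 0.1605]
tool_rot: [-0.0, 0.672, 0.741, -0.0]
ft_force: [0.8, 0.4, 0.6]
gripper_width: 0.0849
```

>>> carry_out(plan=[[[0,0,0,0,0,0,85],[0,0,0,0,0,0,85],[0,0,0,0,0,0,85]]])

```text
time_s: 29.88
position: [0.4427, -0.0548, 0.1602]
tool_rot: [0.001, 0.672, 0.741, 0.001]
ft_force: [-0.2, -0.3, 0.1]
gripper_width: 0.085
```

```bash
python3 - <<'E'
from go import *
lidded(save="i"); st(); goto(.440,-.0545,.027,5.6)
E
```

```text
scene lid@z 0.058 0.81 (np.int64(228), np.int64(192), np.int64(251), np.int64(213)) 415 [ 0.4413 -0.0568]
scene lid@z 0.058 0.69 (np.int64(263), np.int64(275), np.int64(287), np.int64(299)) 505 [ 0.6628 -0.1686]
scene lid@z 0.058 0.68 (np.int64(311), np.int64(122), np.int64(332), np.int64(140)) 316 [0.4534 0.2603]
scene lid@z 0.058 0.47 (np.int64(327), np.int64(118), np.int64(345), np.int64(135)) 234 [0.4733 0.3039]
side lid@z 0.058 0.81 (np.int64(253), np.int64(218), np.int64(270), np.int64(234)) 235 [ 0.439  -0.0522]
side lid@z 0.058 0.66 (np.int64(336), np.int64(215), np.int64(355), np.int64(230)) 256 [ 0.673  -0.1629]
side lid@z 0.058 0.51 (np.int64(216), np.int64(154), np.int64(232), np.int64(166)) 168 [0.4521 0.264 ]
wrist lid@z 0.058 0.49 (np.int64(527), np.int64(331), np.int64(549), np.int64(355)) 198 [ 0.7038 -0.1582]
t 30.18 p [ 0.4409 -0.0545  0.1602] yang 5.6 F [-0.1608 -0.5577 -0.1642] w 85.0 q1,7 [-0.0017  0.1695]
row: [0.1, -0.9, 133.2, 0.0, -0.0, 0.0] rows>= 4.0 1.0
```

View pics/i_scene.png

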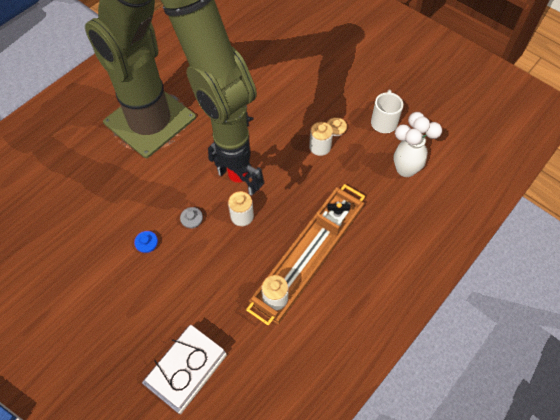

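View pics/i_wrist.png

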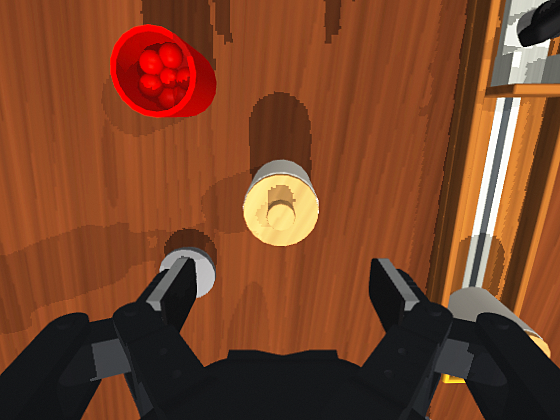

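>>> carry_out(plan=[[[0,-0.8,40,0,0,0,85],[0,-0.8,80,0,0,0,85],[0,-0.8,115,0,0,0,85],[0,-0.8,130,0,0,0,85],[0,-0.8,133,0,0,0,85],[0,-0.8,133,0,0,0,85],[0,-0.8,133,0,0,0,85],[0,-0.8,133,0,0,0,50],[0,-0.8,133,0,0,0,50],[0,-0.8,133,0,0,0,50],[0,-0.8,133,0,0,0,50]]])

```text
time_s: 31.1
position: [0.4411, -0.0551, 0.0293]
tool_rot: [-0.0, 0.672, 0.741, -0.001]
ft_force: [-1.0, 0.4, 26.1]
gripper_width: 0.0608
```

```bash
python3 - <<'E'
from go import *
c=bot.read_camera("wrist"); cv2.imwrite("pics/i2.png",c["img"][:,:,::-1])
st(); goto(.6587,-.1095,.12,5.6)
E
```

```text
t 31.15 p [ 0.4412 -0.0551  0.0294] yang 5.6 F [-1.0206 -0.2367 15.7552] w 60.7 q1,7 [ 0.0453 -0.6938]
row: [-75.5, 211.1, -90.7, -0.0, 0.0, 0.0] rows>= 6.0 1.0
```

View pics/i2.png

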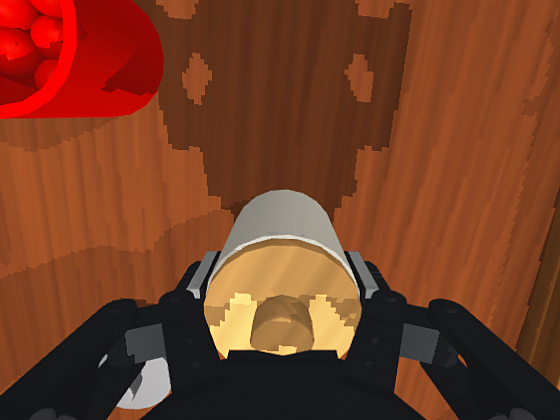

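```bash
python3 - <<'E'
from go import *
goto(.6575,-.100,.125,5.6);st(); print(bot.observe()["qpos"])
E
```

```text
row: [-65.9, 210.8, -95.7, -0.0, 0.0, 0.0] rows>= 6.0 1.0
t 31.15 p [ 0.4412 -0.0551  0.0294] yang 5.6 F [-1.0206 -0.2367 15.7552] w 60.7 q1,7 [ 0.0453 -0.6938]
[ 0.0453  0.8747 -0.0409  2.2372  0.8114  0.0444 -0.6938]
```

>>> carry_out(plan=[[[0,0,-15,0,0,0,50],[0,0,-40,0,0,0,50],[0,0,-70,0,0,0,50],[0,10,-95,0,0,0,50],[-10,40,-96,0,0,0,50],[-20,75,-96,0,0,0,50],[-32,110,-96,0,0,0,50],[-44,145,-96,0,0,0,50],[-54,178,-96,0,0,0,50],[-61,200,-96,0,0,0,50],[-65,209,-96,0,0,0,50],[-65,209,-96,0,0,0,50]]])

```text
time_s: 32.15
position: [0.6573, -0.1003, 0.1225]
tool_rot: [-0.0, 0.673, 0.74, -0.0]
ft_force: [-0.0, -0.1, -3.2]
gripper_width: 0.0605
```

>>> carry_out(plan=[[[0,0,0,0,0,0,50],[0,0,0,0,0,0,50],[0,0,0,0,0,0,50],[0,0,0,0,0,0,50],[0,0,0,0,0,0,50]]])

```text
time_s: 32.57
position: [0.655, -0.0988, 0.1239]
tool_rot: [-0.001, 0.671, 0.741, -0.001]
ft_force: [0.2, 0.4, -3.0]
gripper_width: 0.0602
```

```bash
python3 - <<'E'
from go import *
from tray import over
c=bot.read_camera("wrist"); st()
over((.650,-.022,.097),.265,1.25,"j3",((c,"w",1,(0,0,560,420)),))
lidded(("scene","side"))
goto(.6584,-.1084,.043,5.6)
E
```

```text
t 32.62 p [ 0.6551 -0.0988  0.1239] yang 5.6 F [ 0.7102  0.587  -3.1559] w 60.3 q1,7 [ 0.3411 -0.2636]
scene lid@z 0.058 0.8 (np.int64(263), np.int64(275), np.int64(287), np.int64(299)) 496 [ 0.6632 -0.1685]
scene lid@z 0.058 0.67 (np.int64(312), np.int64(123), np.int64(331), np.int64(140)) 283 [0.4541 0.2608]
scene lid@z 0.058 0.65 (np.int64(327), np.int64(118), np.int64(345), np.int64(135)) 252 [0.4732 0.3042]
scene lid@z 0.058 0.6 (np.int64(281), np.int64(245), np.int64(298), np.int64(259)) 167 [ 0.6291 -0.0805]
side lid@z 0.058 0.77 (np.int64(337), np.int64(215), np.int64(355), np.int64(230)) 247 [ 0.6731 -0.1647]
side lid@z 0.058 0.63 (np.int64(328), np.int64(185), np.int64(342), np.int64(198)) 139 [ 0.7126 -0.0452]
side lid@z 0.058 0.55 (np.int64(216), np.int64(154), np.int64(230), np.int64(166)) 144 [0.4503 0.2641]
side lid@z 0.058 0.54 (np.int64(208), np.int64(151), np.int64(220), np.int64(165)) 104 [0.4247 0.2942]
row: [-9.7, 2.1, 80.8, -0.1, -0.0, 0.0] rows>= 2.0 1.0
```

View pics/j3w.png

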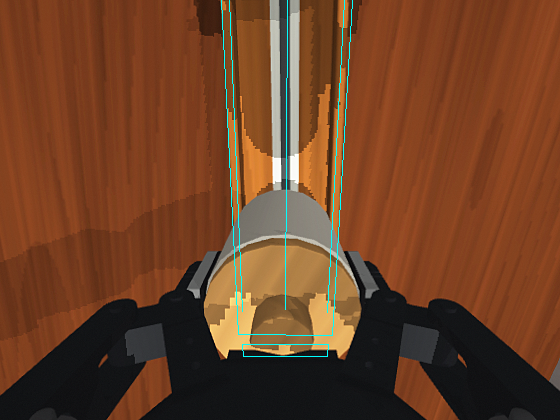

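>>> carry_out(plan=[[[-8,2,8,0,0,0,50],[-9.7,2,25,0,0,0,50],[-9.7,2,42,0,0,0,50],[-9.7,2,60,0,0,0,50],[-9.7,2,72,0,0,0,50],[-9.7,2,78,0,0,0,50],[-9.7,2,80,0,0,0,50],[-9.7,2,82,0,0,0,50],[-9.7,2,83,0,0,0,50],[-9.7,2,83,0,0,0,50]]])

```text
time_s: 33.65
position: [0.659, -0.1084, 0.0417]
tool_rot: [-0.0, 0.672, 0.741, -0.0]
ft_force: [0.2, 0.2, -3.6]
gripper_width: 0.0604
```

```bash
python3 - <<'E'
from go import *
c=bot.read_camera("wrist"); st()
cv2.imwrite("pics/j4.png",c["img"][:,:,::-1])
c=bot.read_camera("scene"); cv2.imwrite("pics/j4s.png",cv2.resize(c["img"][200:350,200:360,::-1],None,fx=4,fy=4,interpolation=cv2.INTER_CUBIC))
E
```

```text
t 33.7 p [ 0.659  -0.1084  0.0417] yang 5.6 F [ 0.409   0.3301 -2.0961] w 60.4 q1,7 [ 0.3278 -0.2985]
```

View pics/j4.png

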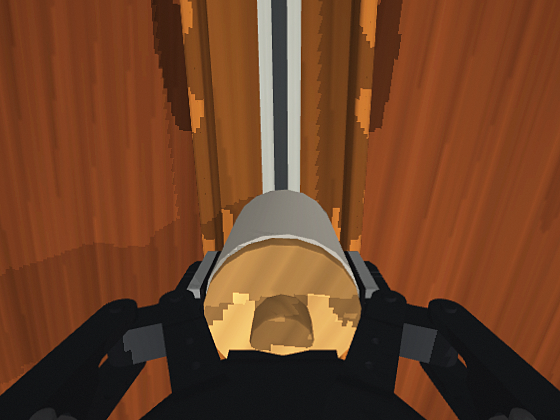

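View pics/j4s.png

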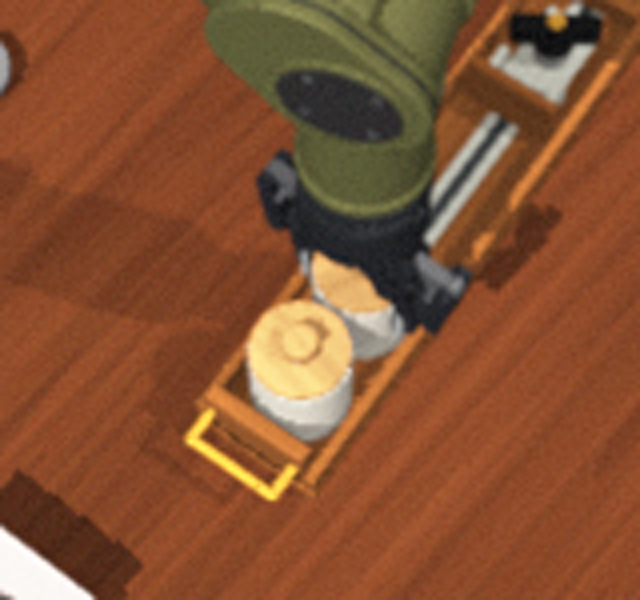

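>>> carry_out(plan=[[[0,0,1.5,0,0,0,50],[0,0,1.5,0,0,0,50],[0,0,1.5,0,0,0,76],[0,0,1.5,0,0,0,76],[0,0,1.5,0,0,0,76],[0,0,-30,0,0,0,80],[0,0,-65,0,0,0,80],[0,0,-100,0,0,0,80],[0,0,-120,0,0,0,80]]])

```text
time_s: 34.5
position: [0.6606, -0.1081, 0.1647]
tool_rot: [0.001, 0.672, 0.741, 0.001]
ft_force: [0.9, 0.2, 0.6]
gripper_width: 0.0799
```

```bash
python3 - <<'E'
from go import *
st(); lidded(("scene","side")); goto(.4525,.2625,.16,5.6)
E
```

```text
t 34.5 p [ 0.6606 -0.1081  0.1647] yang 5.6 F [0.9417 0.208  0.612 ] w 79.9 q1,7 [ 0.3644 -0.2212]
scene lid@z 0.058 0.96 (np.int64(263), np.int64(275), np.int64(287), np.int64(299)) 503 [ 0.6638 -0.1686]
scene lid@z 0.058 0.61 (np.int64(279), np.int64(254), np.int64(303), np.int64(277)) 487 [ 0.6555 -0.1017]
scene lid@z 0.058 0.56 (np.int64(312), np.int64(123), np.int64(332), np.int64(140)) 296 [0.4551 0.2605]
scene lid@z 0.058 0.53 (np.int64(327), np.int64(118), np.int64(345), np.int64(135)) 250 [0.4746 0.3039]
side lid@z 0.058 0.65 (np.int64(208), np.int64(152), np.int64(219), np.int64(165)) 104 [0.4224 0.2937]
side lid@z 0.058 0.6 (np.int64(216), np.int64(154), np.int64(231), np.int64(166)) 174 [0.4511 0.2641]
side lid@z 0.058 0.52 (np.int64(324), np.int64(201), np.int64(341), np.int64(216)) 233 [ 0.6652 -0.0988]
side lid@z 0.058 0.51 (np.int64(336), np.int64(215), np.int64(354), np.int64(230)) 248 [ 0.6709 -0.164 ]
row: [389.4, -168.8, 1.2, -0.1, -0.0, 0.0] rows>= 11.0 1.0
```

>>> carry_out(plan=[[[36,-16,0,0,0,0,85],[72,-32,0,0,0,0,85],[108,-47,0,0,0,0,85],[144,-63,0,0,0,0,85],[180,-78,0,0,0,0,85],[216,-94,0,0,0,0,85],[252,-109,0,0,0,0,85],[288,-125,0,0,0,0,85],[324,-141,0,0,0,0,85],[360,-156,0,0,0,0,85],[380,-165,0,0,0,0,85],[389,-169,0,0,0,0,85]]])

```text
time_s: 35.7
position: [0.4488, 0.266, 0.1602]
tool_rot: [-0.003, 0.669, 0.743, -0.001]
ft_force: [0.6, -0.1, 0.1]
gripper_width: 0.0847
```

>>> carry_out(plan=[[[0,0,0,0,0,0,85],[0,0,0,0,0,0,85],[0,0,0,0,0,0,85],[0,0,0,0,0,0,85],[0,0,0,0,0,0,85]]])

```text
time_s: 36.12
position: [0.4533, 0.2602, 0.161]
tool_rot: [-0.001, 0.673, 0.74, -0.001]
ft_force: [0.3, 0.2, 0.5]
gripper_width: 0.0855
```

```bash
python3 - <<'E'
from go import *
lidded(("wrist",),save="k"); st(); print(bot.observe()["qpos"]); goto(.4525,.2625,.027,5.6)
E
```

```text
wrist lid@z 0.058 0.85 (np.int64(245), np.int64(171), np.int64(318), np.int64(242)) 4155 [0.4521 0.2641]
wrist lid@z 0.058 0.64 (np.int64(253), np.int64(69), np.int64(317), np.int64(138)) 3639 [0.4473 0.3418]
wrist lid@z 0.058 0.55 (np.int64(383), np.int64(266), np.int64(482), np.int64(419)) 3808 [0.6169 0.1622]
t 36.22 p [0.4529 0.2611 0.1612] yang 5.5 F [-0.4603 -0.3845  0.7397] w 85.1 q1,7 [-0.3342 -1.005 ]
[-0.3342  0.6911 -0.4528  1.9323  0.4908  0.63   -1.005 ]
row: [1.5, -0.0, 134.2, -0.1, -0.0, -0.1] rows>= 4.0 1.0
```

View pics/k_wrist.png

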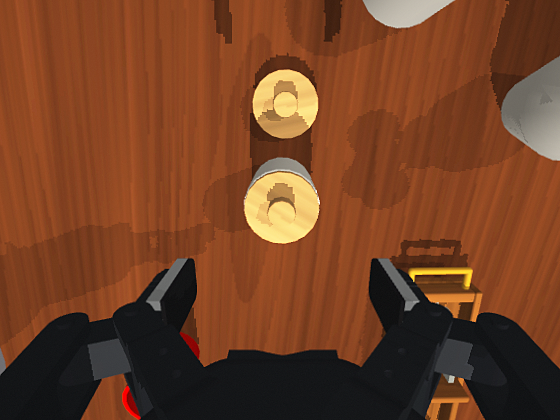

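>>> carry_out(plan=[[[2.9,-0.3,40,0,0,0,85],[2.9,-0.3,80,0,0,0,85],[2.9,-0.3,115,0,0,0,85],[2.9,-0.3,130,0,0,0,85],[2.9,-0.3,134,0,0,0,85],[2.9,-0.3,134,0,0,0,85],[2.9,-0.3,134,0,0,0,85],[2.9,-0.3,134,0,0,0,50],[2.9,-0.3,134,0,0,0,50],[2.9,-0.3,134,0,0,0,50],[2.9,-0.3,134,0,0,0,50]]])

```text
time_s: 37.13
position: [0.4522, 0.2655, 0.029]
tool_rot: [-0.001, 0.672, 0.741, 0.001]
ft_force: [-1.0, -1.2, 6.6]
gripper_width: 0.0602
```

```bash
python3 - <<'E'
from go import *
c=bot.read_camera("wrist"); cv2.imwrite("pics/k2.png",c["img"][:,:,::-1])
st(); print(bot.observe()["qpos"]); goto(.652,-.038,.126,5.6)
E
```

```text
t 37.18 p [0.4523 0.2655 0.0291] yang 5.6 F [-0.6484 -0.8876  6.2356] w 60.4 q1,7 [-0.4686 -1.164 ]
[-0.4686  0.9045 -0.2485  1.9975  0.6623  0.3175 -1.164 ]
row: [-321.3, 169.2, -97.5, 0.0, -0.1, -0.0] rows>= 10.0 1.0
```

View pics/k2.png

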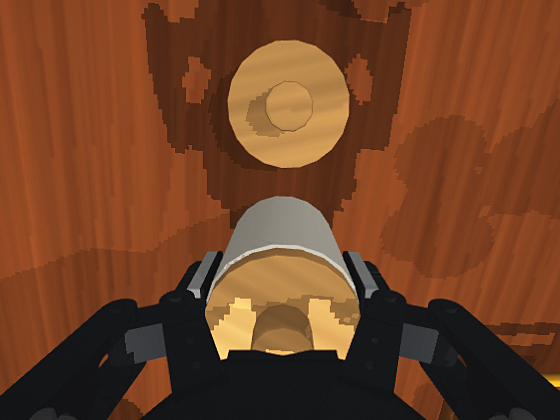

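```bash
python3 - <<'E'
import cv2,numpy as np
a=[cv2.resize(cv2.imread(f"pics/{n}.png")[180:360,190:380],None,fx=2,fy=2,interpolation=cv2.INTER_CUBIC) for n in("i2","k2")]
cv2.imwrite("pics/cmp.png",np.hstack(a))
E
```

```text
(no output)
```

View pics/cmp.png

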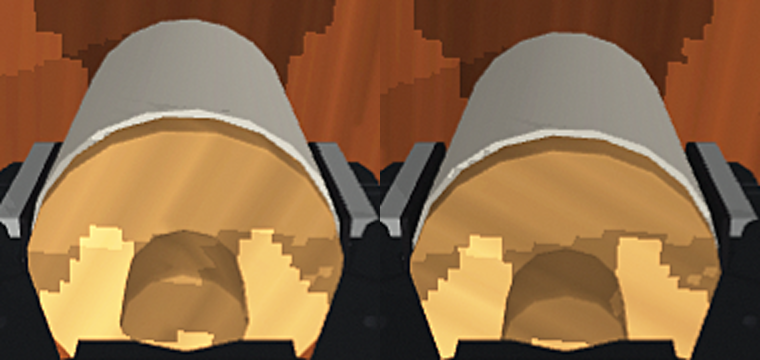

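>>> carry_out(plan=[[[0,0,-25,0,0,0,50],[0,0,-60,0,0,0,50],[0,0,-94,0,0,0,50],[-25,13,-98,0,0,0,50],[-57,30,-98,0,0,0,50],[-91,48,-98,0,0,0,50],[-126,66,-98,0,0,0,50],[-161,85,-98,0,0,0,50],[-196,103,-98,0,0,0,50],[-231,122,-98,0,0,0,50],[-262,138,-98,0,0,0,50],[-288,152,-98,0,0,0,50]]])

```text
time_s: 38.18
position: [0.632, -0.0112, 0.1253]
tool_rot: [-0.0, 0.673, 0.74, -0.001]
ft_force: [-0.0, 0.3, -2.0]
gripper_width: 0.0603
```

```bash
python3 - <<'E'
from go import *
st(); goto(.652,-.038,.126,5.6)
E
```

```text
t 38.18 p [ 0.632  -0.0112  0.1253] yang 5.4 F [-0.0417  0.301  -2.0475] w 60.3 q1,7 [ 0.2208 -0.4457]
row: [-28.6, 17.4, -0.6, -0.1, 0.1, -0.2] rows>= 1.0 1.0
```

>>> carry_out(plan=[[[-12,7,0,0,0,0,50],[-22,13,0,0,0,0,50],[-28,17,0,0,0,0,50],[-28,17,0,0,0,0,50],[-28,17,0,0,0,0,50],[-28,17,0,0,0,0,50],[-28,17,0,0,0,0,50]]])

```text
time_s: 38.77
position: [0.6501, -0.031, 0.125]
tool_rot: [-0.001, 0.671, 0.742, -0.0]
ft_force: [0.3, 0.4, -1.4]
gripper_width: 0.06
```

```bash
python3 - <<'E'
from go import *
from tray import over
c=bot.read_camera("wrist"); st()
over((.650,-.022,.097),.265,1.25,"l3",((c,"w",1,(0,0,560,420)),))
goto(.6520,-.040,.0410,5.6)
E
```

```text
t 38.82 p [ 0.6503 -0.0313  0.125 ] yang 5.7 F [-0.2877  0.603  -2.9906] w 60.5 q1,7 [ 0.2515 -0.3877]
row: [-8.9, 1.1, 84.0, -0.1, -0.1, 0.1] rows>= 3.0 1.0
```

View pics/l3w.png

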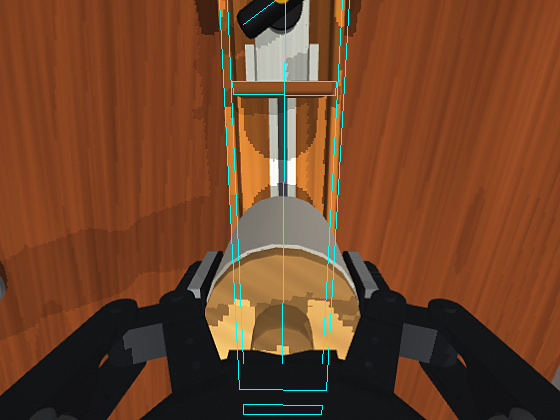

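>>> carry_out(plan=[[[-8,1,8,0,0,0,50],[-8.5,1,25,0,0,0,50],[-8.5,1,42,0,0,0,50],[-8.5,1,60,0,0,0,50],[-8.5,1,74,0,0,0,50],[-8.5,1,80,0,0,0,50],[-8.5,1,83,0,0,0,50],[-8.5,1,85,0,0,0,50],[-8.5,1,86,0,0,0,50],[-8.5,1,86,0,0,0,50]]])

```text
time_s: 39.65
position: [0.6509, -0.0418, 0.0412]
tool_rot: [-0.001, 0.672, 0.741, -0.002]
ft_force: [-8.8, -1.8, 14.2]
gripper_width: 0.0603
```

```bash
python3 - <<'E'
from go import *
c=bot.read_camera("wrist"); st()
cv2.imwrite("pics/l4.png",c["img"][:,:,::-1])
c=bot.read_camera("scene"); cv2.imwrite("pics/l4s.png",cv2.resize(c["img"][180:330,230:390,::-1],None,fx=4,fy=4,interpolation=cv2.INTER_CUBIC))
E
```

```text
t 39.7 p [ 0.6509 -0.0419  0.0412] yang 5.6 F [-8.8579 -1.3295 14.1835] w 60.3 q1,7 [ 0.2351 -0.4326]
```

View pics/l4s.png

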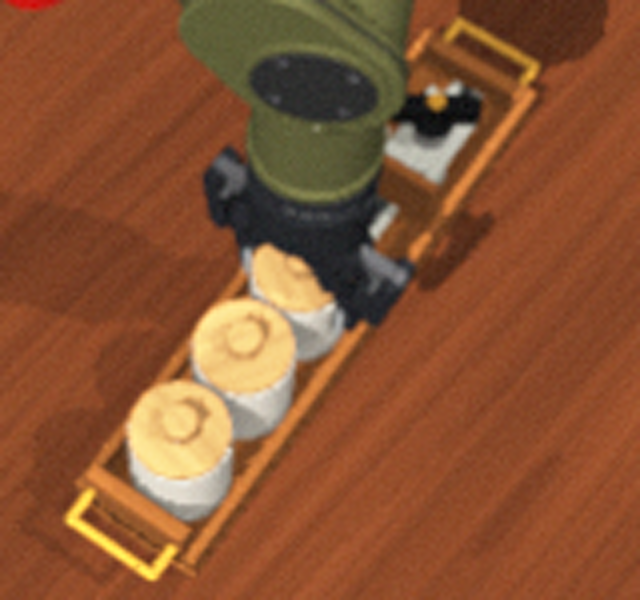

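>>> carry_out(plan=[[[0,0,-1.5,0,0,0,50],[0,0,-1.5,0,0,0,76],[0,0,-1.5,0,0,0,76],[0,0,-1.5,0,0,0,76],[0,0,-35,0,0,0,76],[0,0,-70,0,0,0,76],[0,0,-105,0,0,0,76],[5,0,-125,0,0,-7,60],[30,-1,-125,0,0,-14,45],[60,-2,-125,0,0,-21,45],[90,-3,-125,0,0,-28,45],[120,-3,-125,0,0,-35,45]]])

```text
time_s: 40.75
position: [0.638, 0.0788, 0.1642]
tool_rot: [-0.001, 0.415, 0.91, -0.0]
ft_force: [0.5, 0.5, -0.2]
gripper_width: 0.0449
```

```bash
python3 - <<'E'
from go import *
st(); goto(.635,.113,.16,91)
E
```

```text
t 40.75 p [0.638  0.0788 0.1642] yang 40.9 F [ 0.4985  0.4914 -0.1818] w 44.9 q1,7 [ 0.1649 -0.0262]
row: [27.8, 20.1, 4.2, -0.0, -0.1, -50.1] rows>= 1.0 7.0
```

>>> carry_out(plan=[[[8,6,0,0,0,-7,45],[16,12,0,0,0,-14,45],[24,18,0,0,0,-21,45],[28,20,0,0,0,-28,45],[28,20,0,0,0,-35,45],[28,20,0,0,0,-42,45],[28,20,0,0,0,-49,45],[28,20,0,0,0,-56,45],[28,20,0,0,0,-63,45],[28,20,0,0,0,-70,45],[28,20,0,0,0,-77,45],[28,20,0,0,0,-84,45]]])

```text
time_s: 41.75
position: [0.6352, 0.112, 0.1638]
tool_rot: [-0.001, -0.3, 0.954, 0.001]
ft_force: [0.6, 0.2, 0.9]
gripper_width: 0.0451
```

>>> carry_out(plan=[[[0,0,0,0,0,-5,45],[0,0,0,0,0,-5,45],[0,0,0,0,0,-5,45],[0,0,0,0,0,-5,45]]])

```text
time_s: 42.08
position: [0.635, 0.1121, 0.1638]
tool_rot: [-0.001, -0.338, 0.941, 0.001]
ft_force: [0.0, -0.0, 0.4]
gripper_width: 0.0456
```

```bash
python3 - <<'E'
from go import *
from tray import over
c=bot.read_camera("wrist"); st()
over((.650,-.022,.097),.265,1.25,"m1",((c,"w",1,(0,0,560,420)),))
goto(.635,.113,.046,129.8)
E
```

```text
t 42.13 p [0.635  0.1121 0.1639] yang 129.5 F [ 0.4206 -0.5084  0.6981] w 45.2 q1,7 [0.2503 1.2744]
row: [-0.7, 0.6, 117.9, 0.1, -0.1, -0.3] rows>= 3.0 1.0
```

View pics/m1w.png

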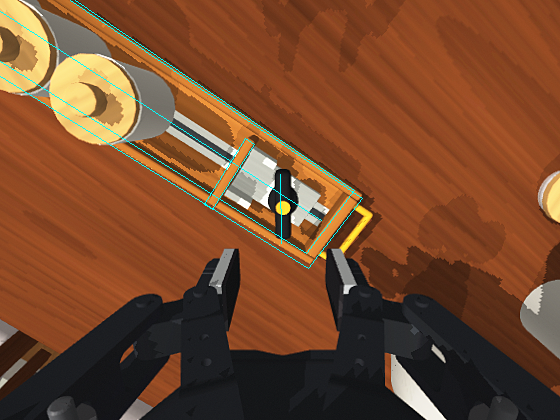

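>>> carry_out(plan=[[[0,0.5,40,0,0,0,45],[0,0.5,80,0,0,0,45],[0,0.5,108,0,0,0,45],[0,0.5,116,0,0,0,45],[0,0.5,119,0,0,0,45],[0,0.5,119,0,0,0,45],[0,0.5,119,0,0,0,10],[0,0.5,119,0,0,0,0],[0,0.5,119,0,0,0,0],[0,0.5,119,0,0,0,0]]], newtons=45)

```text
time_s: 42.97
position: [0.6356, 0.1132, 0.0471]
tool_rot: [0.001, -0.339, 0.941, 0.0]
ft_force: [-0.2, -0.7, 7.4]
gripper_width: 0.0126
```

```bash
python3 - <<'E'
from go import *
st()
x,y=bot.observe()["position"][:2]
for d in (.070,.079):
  goto(x+.0968*d,y-.9953*d,.0466,129.8)
E
```

```text
t 42.97 p [0.6356 0.1132 0.0471] yang 129.6 F [-0.1825 -0.6739  7.397 ] w 12.6 q1,7 [0.2162 1.1722]
row: [39.2, -58.0, 0.4, 0.0, 0.1, -0.2] rows>= 2.0 1.0
row: [44.2, -65.4, 0.4, 0.0, 0.1, -0.2] rows>= 2.0 1.0
```

>>> carry_out(plan=[[[6,-9,0,0,0,0,0],[12,-18,0,0,0,0,0],[18,-27,0,0,0,0,0],[24,-35.5,0,0,0,0,0],[29,-43,0,0,0,0,0],[33,-49,0,0,0,0,0],[36,-53,0,0,0,0,0],[38,-56,0,0,0,0,0],[39.5,-58.5,0,0,0,0,0],[41,-60.5,0,0,0,0,0],[42,-62,0,0,0,0,0],[42.5,-63,0,0,0,0,0]]])

```text
time_s: 43.97
position: [0.6436, 0.0394, 0.0471]
tool_rot: [0.002, -0.339, 0.941, 0.003]
ft_force: [1.2, 5.9, 6.8]
gripper_width: 0.0129
```

```bash
python3 - <<'E'
from go import *
st()
c=bot.read_camera("wrist"); cv2.imwrite("pics/n1.png",c["img"][:,:,::-1])
c=bot.read_camera("scene"); cv2.imwrite("pics/n1s.png",cv2.resize(c["img"][180:330,230:390,::-1],None,fx=4,fy=4,interpolation=cv2.INTER_CUBIC))
E
```

```text
t 43.97 p [0.6436 0.0394 0.0471] yang 129.6 F [1.2221 5.8616 6.7836] w 12.9 q1,7 [0.3363 1.2867]
```

View pics/n1.png

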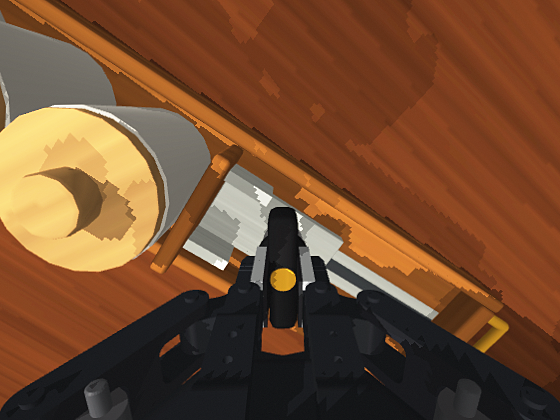

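View pics/n1s.png

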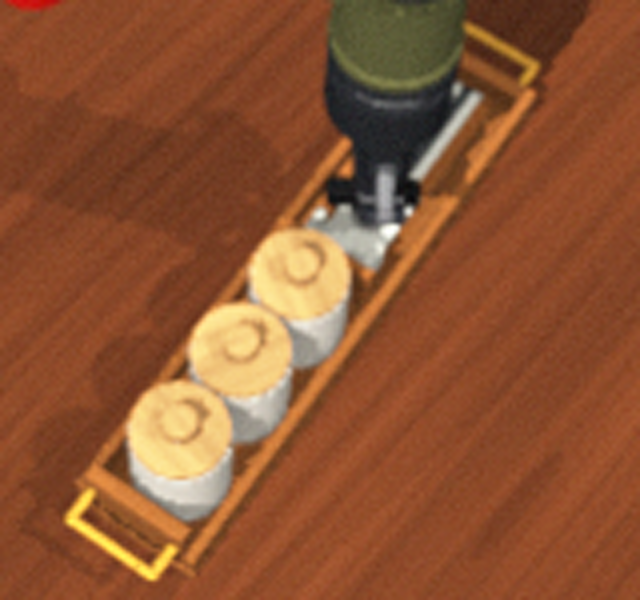

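>>> carry_out(plan=[[[0.8,-1.2,0,0,0,0,0],[1.7,-2.5,0,0,0,0,0],[2.5,-3.7,0,0,0,0,0],[3.4,-5,0,0,0,0,0],[3.4,-5,0,0,0,0,0],[3.4,-5,0,0,0,0,0]]])

```text
time_s: 44.57
position: [0.6441, 0.0348, 0.0471]
tool_rot: [0.003, -0.34, 0.941, 0.003]
ft_force: [1.2, 8.0, 5.6]
gripper_width: 0.013
```

```bash
python3 - <<'E'
from go import *
st()
E
```

```text
t 44.57 p [0.6441 0.0348 0.0471] yang 129.7 F [1.1909 7.997  5.5708] w 13.0 q1,7 [0.3448 1.2963]
```

>>> carry_out(plan=[[[0.8,-1.2,0,0,0,0,0],[1.7,-2.5,0,0,0,0,0],[2.2,-3.3,0,0,0,0,0],[2.2,-3.3,0,0,0,0,0],[2.2,-3.3,0,0,0,0,0]]])

```text
time_s: 44.98
position: [0.6442, 0.0334, 0.0471]
tool_rot: [0.003, -0.34, 0.94, 0.005]
ft_force: [1.5, 10.8, 3.3]
gripper_width: 0.0129
```

```bash
python3 - <<'E'
from go import *
st()
E
```

```text
t 44.98 p [0.6442 0.0334 0.0471] yang 129.8 F [ 1.456  10.7951  3.3354] w 12.9 q1,7 [0.3499 1.3028]
```

>>> carry_out(plan=[[[0.9,-1.3,0,0,0,0,0],[1.7,-2.5,0,0,0,0,0],[1.7,-2.5,0,0,0,0,0],[1.7,-2.5,0,0,0,0,0]]])

```text
time_s: 45.32
position: [0.6442, 0.0332, 0.0472]
tool_rot: [0.004, -0.341, 0.94, 0.008]
ft_force: [2.3, 14.9, 0.0]
gripper_width: 0.0128
```

```bash
python3 - <<'E'
from go import *
from tray import over
st()
c=bot.read_camera("wrist"); cv2.imwrite("pics/n2.png",c["img"][:,:,::-1])
c=bot.read_camera("scene"); cv2.imwrite("pics/n2s.png",cv2.resize(c["img"][180:330,230:390,::-1],None,fx=4,fy=4,interpolation=cv2.INTER_CUBIC))
E
```

```text
t 45.32 p [0.6442 0.0332 0.0472] yang 129.9 F [ 2.2964 14.8515  0.044 ] w 12.8 q1,7 [0.3534 1.3076]
```

View pics/n2s.png

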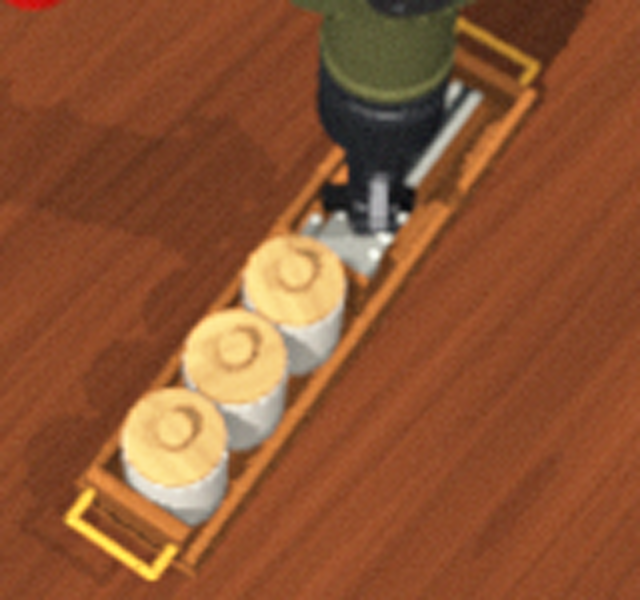

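View pics/n2.png

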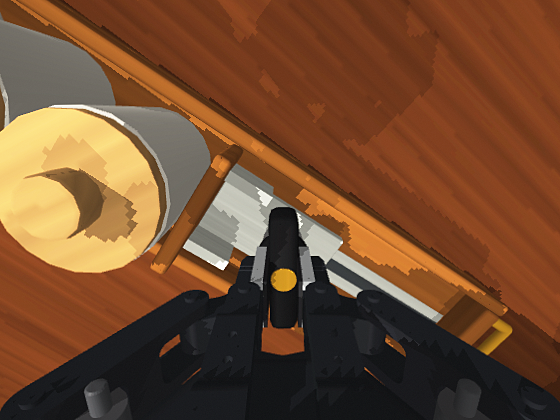

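>>> carry_out(plan=[[[0,0,0,0,0,7,0],[0,0,0,0,0,14,0],[0,0,0,0,0,21,0],[0,0,0,0,0,28,0],[0,0,0,0,0,35,0],[0,0,0,0,0,42,0],[0,0,0,0,0,49,0],[0,0,0,0,0,56,0],[0,0,0,0,0,62,0],[0,0,0,0,0,67,0],[0,0,0,0,0,71,0],[0,0,0,0,0,72,0]]])

```text
time_s: 46.42
position: [0.6443, 0.0319, 0.0469]
tool_rot: [-0.0, 0.277, 0.961, 0.007]
ft_force: [-0.1, 11.1, 2.4]
gripper_width: 0.013
```

```bash
python3 - <<'E'
from go import *
st(); print(bot.observe()["wrist_torque"])
c=bot.read_camera("wrist"); cv2.imwrite("pics/o1.png",c["img"][:,:,::-1])
E
```

```text
t 46.42 p [0.6443 0.0319 0.0469] yang 57.8 F [-0.0812 11.1458  2.373 ] w 13.0 q1,7 [0.2566 0.1709]
[ 2.3645 -0.2033  0.5556]
```

View pics/o1.png

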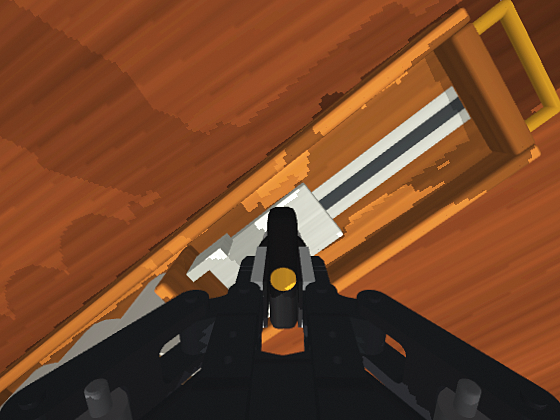

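>>> carry_out(plan=[[[0,0,0,0,0,2,0],[0,0,0,0,0,2,0],[0,0,0,0,0,0,0],[0,0,0,0,0,0,45],[0,0,0,0,0,0,45],[0,0,0,0,0,0,45],[0,0,-30,0,0,0,45],[0,0,-70,0,0,0,45],[0,0,-110,0,0,0,45],[0,0,-140,0,0,0,45],[0,0,-140,0,0,0,45],[0,0,-140,0,0,0,45]]])

```text
time_s: 47.47
position: [0.6445, 0.0227, 0.1868]
tool_rot: [0.001, 0.28, 0.96, -0.0]
ft_force: [0.7, 0.2, -0.6]
gripper_width: 0.0453
```

```bash
python3 - <<'E'
from go import *
from tray import over
c=bot.read_camera("wrist"); st()
over((.650,-.022,.097),.186,0,"p1",((c,"w",1,(0,0,560,420)),))
E
```

```text
t 47.52 p [0.6433 0.0222 0.1849] yang 57.5 F [-0.8113  0.5872 -0.1604] w 45.1 q1,7 [0.3088 0.2981]
```

View pics/p1w.png

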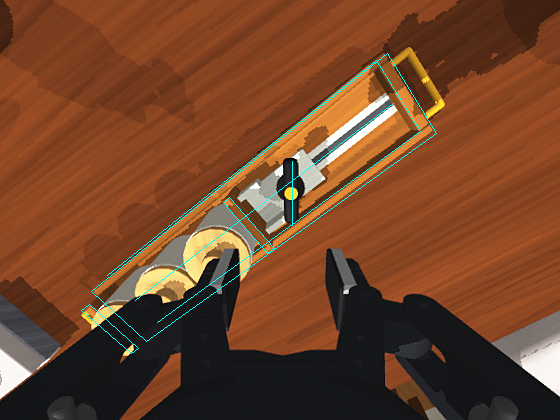

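```bash
python3 - <<'E'
from go import *
goto(.73,-.16,.26,57.5)
E
```

```text
row: [-170.9, -107.3, -75.0, -0.1, -0.0, 0.0] rows>= 6.0 1.0
```

>>> carry_out(plan=[[[-5,-5,-40,0,0,0,45],[-30,-20,-75,0,0,0,45],[-60,-40,-75,0,0,0,45],[-90,-58,-75,0,0,0,45],[-120,-76,-75,0,0,0,45],[-150,-94,-75,0,0,0,45],[-170,-107,-75,0,0,0,45],[-170,-107,-75,0,0,0,45],[-170,-107,-75,0,0,0,45],[-170,-107,-75,0,0,0,45]]])

```text
time_s: 48.35
position: [0.7287, -0.1568, 0.2577]
tool_rot: [-0.003, 0.278, 0.96, -0.0]
ft_force: [0.6, 1.1, -0.7]
gripper_width: 0.0447
```

```bash
python3 - <<'E'
from go import *
from tray import over
c=bot.read_camera("wrist"); st()
over((.650,-.022,.097),.186,0,"q1",((c,"w",1,(0,0,560,420)),))
cv2.imwrite("pics/q2.png",cv2.resize(c["img"][60:300,150:450,::-1],None,fx=2.5,fy=2.5,interpolation=cv2.INTER_CUBIC))
lidded(("wrist","scene","side"),z=.07,save="q")
E
```

```text
t 48.4 p [ 0.7289 -0.156   0.2583] yang 57.8 F [0.17   1.3818 0.2006] w 44.9 q1,7 [0.469  0.7413]
wrist lid@z 0.07 0.71 (np.int64(205), np.int64(120), np.int64(263), np.int64(176)) 2726 [ 0.6662 -0.1757]
wrist lid@z 0.07 0.65 (np.int64(301), np.int64(36), np.int64(361), np.int64(101)) 3137 [ 0.6543 -0.0536]
wrist lid@z 0.07 0.56 (np.int64(251), np.int64(79), np.int64(311), np.int64(141)) 2940 [ 0.66   -0.1146]
scene lid@z 0.07 0.8 (np.int64(327), np.int64(118), np.int64(344), np.int64(134)) 241 [0.4775 0.2932]
scene lid@z 0.07 0.67 (np.int64(278), np.int64(266), np.int64(300), np.int64(280)) 148 [ 0.6731 -0.1233]
scene lid@z 0.07 0.6 (np.int64(261), np.int64(277), np.int64(286), np.int64(301)) 512 [ 0.6664 -0.177 ]
side lid@z 0.07 0.81 (np.int64(338), np.int64(216), np.int64(357), np.int64(232)) 268 [ 0.6683 -0.1771]
side lid@z 0.07 0.79 (np.int64(325), np.int64(203), np.int64(343), np.int64(218)) 237 [ 0.6599 -0.1154]
side lid@z 0.07 0.79 (np.int64(313), np.int64(190), np.int64(331), np.int64(205)) 238 [ 0.6545 -0.0527]
side lid@z 0.07 0.55 (np.int64(270), np.int64(161), np.int64(366), np.int64(255)) 2111 [ 0.6075 -0.0562]
```

View pics/q1w.png

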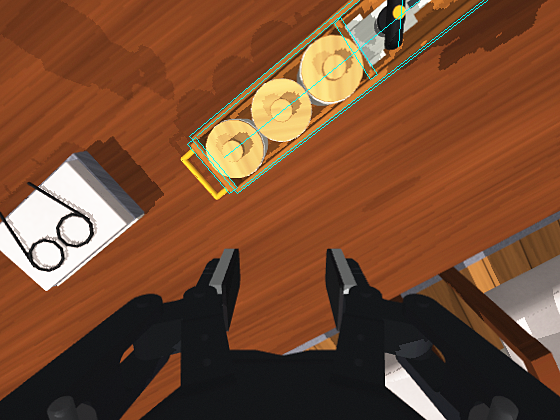

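View pics/q2.png

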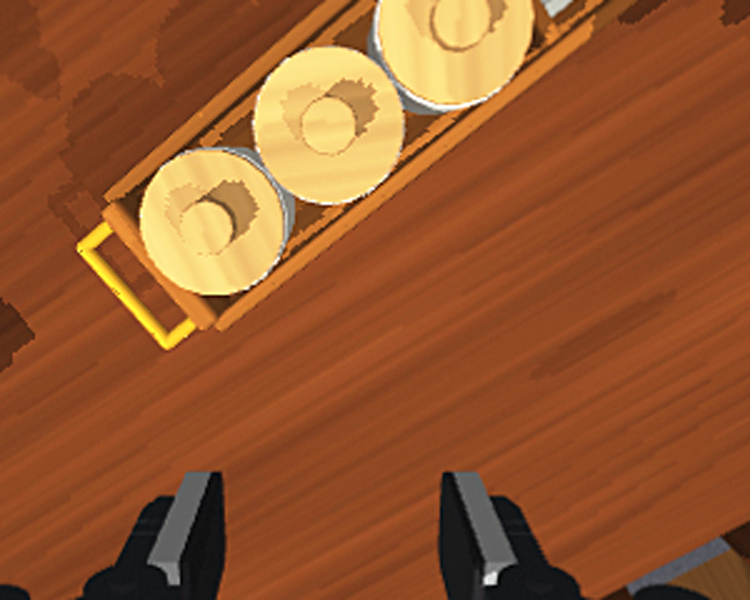

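View pics/q_side.png

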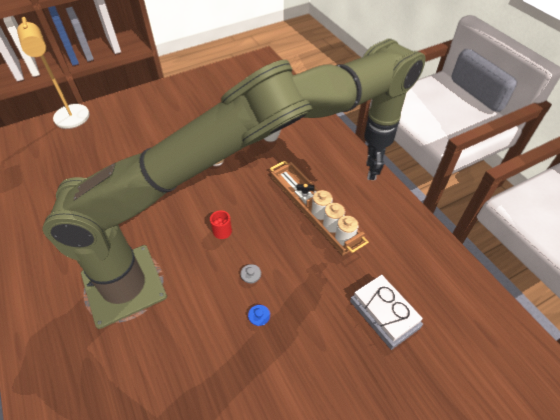

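```bash
python3 - <<'E'
import cv2
a=cv2.imread("pics/p1w.png")[130:260,210:350]; cv2.imwrite("pics/p1z.png",cv2.resize(a,None,fx=4,fy=4,interpolation=cv2.INTER_CUBIC))
E
```

View pics/p1z.png

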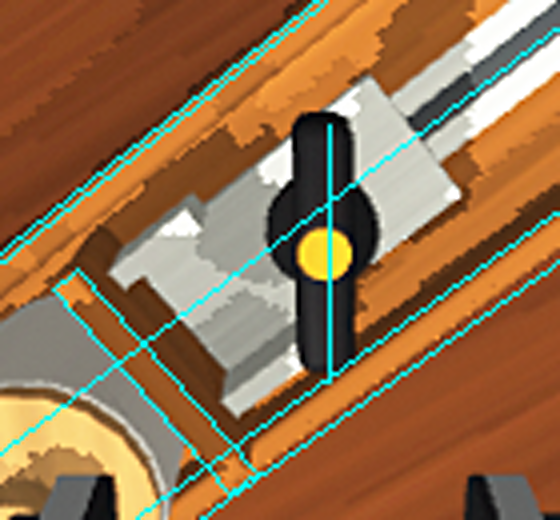

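```bash
python3 - <<'E'
from go import *
print(bot.finish_job()); st()
E
```

```text
the job is handed in; nothing more can be done
None
the job is handed in; nothing more can be done
```

The job is done and handed in at about 48.5 s. I freed the knob and opened the stop to about 265 mm. I then pressed a wooden lid home on each of the three canisters present and stood all three in the tray. Last, I slid the stop up snug and turned the knob back to its end stop.

**Last checks:**
- **Row:** the wrist and side cameras show the canisters upright in line, spaced about 61–63 mm where contact should give 62 mm. When I pushed the stop 3 mm further it moved only 0.2 mm, at 15 N.
- **Stop and knob:** the stop sits where a gap of about 186 mm should put it. The knob bar lies at about 0 rad; it reached the end stop at 0.56 N m.
- **Lids:** all three went down to the expected home height, pressed with about 28–40 N. That is well over the 15 N they need, though nothing showed harm. They look level.

**Disagreements:**
- One canister was knocked about 15 mm aside partway through. I found it again before gripping it, with its lid still on.
- Early tray estimates from the room cameras were about 3–5 mm off along the tray, so I corrected them with the wrist camera.
- In the last pictures the scene camera put the middle lid about 15 mm from where the other two cameras did. The arm was partly blocking its view, so I discarded that reading.

The spare lid, the red canister and the blue and grey lids were never touched. Neither were the mug, books and vase, though I did not measure those again at the end.

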